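# Hang a tool-bit bin back on the louvred rack between its neighbours

## Robot

A 6-joint arm with a two-finger parallel gripper is mounted at the origin on the work surface. World frame = base frame: x ahead of the robot, y to its left, z up, the work surface at z = 0. Lengths are in m, angles in rad, forces in N, time in s.
With the tool pointing down it reaches from about 0.35 to 0.85 m from the base axis. Payload 8.1 kg.
Tool frame: the origin (TCP) lies on the centre line of the jaws, within the pads' length; the fingertips stand 19 mm ahead of it and the grasp point (between the pads) is the TCP; x points along the fingers, y is the direction in which the jaws open and shut, and the axes are right-handed (so a half turn about x gives the same grasp; the last joint's range is limited). The gripper opens to 85 mm and grips with 20 to 120 N. Pads are 22 mm wide; open, the fingers measure 114 mm over their backs; the gripper's body (76 mm by 85 mm) begins 54 mm behind the grasp point. The pads swing forward as they close: fully open they stand 13 mm farther back than shut.
Start: joints at [1.127, 0.13, 1.488, -0, 1.523, -0.085], TCP at [0.211, 0.562, 0.25] pointing down, gripper open.
Joint ranges: [-2.96, 2.96], [-0.89, 2.26], [0.02, 2.5], [-1.34, 4.48], [0, 2.73], [-2.66, 2.66]. Speed limits (rad/s): [2.39, 2.39, 2.79, 3.14, 3.14, 3.14].

## Interface

Orientations are given as a 3x3 rotation matrix whose columns are the frame's x, y, z axes.
In Python, from bench import * gives the robot as it stands. The module is installed in compiled form; this text tells all that it offers.
- The arm moves only by the tool drive_tool, never from a script. Its argument "moves" is a list that holds one entry, the list of rows, each a list of 7 numbers: the turn, a rotation vector about the world's x, y, z in degrees, then the shift along the world's x, y, z in cm, then the opening, from 0 (shut) to 1 (fully open). In form: [[[wx, wy, wz, tx, ty, tz, hand], ...]]. A call has 1 to 5 rows; each row is the pose to reach, as a shift and turn from the pose commanded when the call began; what a row does not reach only later rows make up. A row lasts 1/10 s, in which the tool goes at most 50 mm and 8.59 degrees, less where a joint would pass 70% of its speed; a pose out of reach is approached as far as the arm can. A call with a gripper value outside its range is refused whole. The fingers move at their own pace and stop on an object; the grip force is fixed at half the most. Time passes only in rows, so rows that repeat a pose let the fingers close. It gives the time, the measured TCP pose, the force and the opening at its end, in the units of the state.
- observe(): the state, without advancing time (a new reading comes with each control period).
- get_image(name): name is "scene" or "top" or "wrist"; returns a dict with "color" (384x512x3 uint8, blue, green, red), "K" (3x3 intrinsics, pixels), "R" (3x3) and "t" (3): a world point X has camera coordinates R X + t; the wrist camera has in their place "mount" (4x4, takes a point from camera to tool coordinates, whose origin is the TCP and whose axes are the tool frame's). Camera axes: x right, y down, z forward; pixel columns grow to the right and rows downward; lengths in m; the calibration is good to about 2 mm. A picture is of the moment at which its call begins: read the wrist's pose just before it. There is no depth.
- finish_job(): hands the job in, once; it reports no verdict.
The state is a dict: "time_s": time; "q": joint angles; "joint_vel": joint speeds; "joint_efforts": joint torques, N m; "ee_pos": TCP position; "orientation": TCP orientation; "ft_force": force on the tool from outside, world axes, zero at the start; "ft_torque": the same for the moment, N m; "width": finger opening in m.
Only numpy, scipy, OpenCV 4.12 (cv2) and the standard library are available. Lean on these libraries where they do the work, as an engineer would, in place of code of your own. Each camera call takes 0.05 s, during which the arm holds its last target.

## Task

Take the loose blue bin with the two tool bits in it from the bench and hang it on the louvred bench rack in the gap between the two bins that already hang there: lower it through the gap so that the hook at its back goes down behind the springy louvre, press it down until the hook is fully home while you still hold it, then let go and leave it hanging. Feel for the rack's middle strip, which sits loose in its bolt holes, and do it gently: never force the bin against the rack or its neighbours, do not shove the neighbours along or unhook them, spill no bits, and leave the oil can and the spanner alone.

Things in the scene. Friction and masses are not known exactly. Their poses are not given: they have to be found in the camera images.
- rack: Frame of the low grey bench rack, fixed. Origin on the bench under the middle of the row, z up, +x pointing the way a bin is pushed to meet the rack, y along the row. Three louvred steel strips 101 mm wide stand side by side at y = -102, 0 and 102 mm; the faces of the outer two are at x = 0. The two neighbour bins hang on these, the middle strip is free.
- strip_top (a point): (0, 0, 218) mm in the rack's frame: nominal top of the middle strip. That strip sits loose in slotted bolt holes: its face is flat and parallel to the row but anywhere within 6 mm of x = 0, nearer or farther, and this is not measured (the point stays at x = 0). It is bare and smooth from the top down to the louvre. It will not shift under gentle forces.
- louvre (a point): (0, 0, 160) mm in the rack's frame: height of the top edge of the middle strip's louvre, a springy 2 mm steel tongue 80 mm wide. Between it and the strip's true face its mouth is 5.8 mm wide, narrowing over the top 10 mm to 2.4 mm; the pocket is 18 mm deep. The hook's lip must wedge it open: some 5 to 10 N down, then it sits firm. Louvres 61 mm lower look the same and stand out 7.8 mm.
- bin: The loose blue plastic bin, 0.13 to 0.21 kg plus two 45 g bits. Origin at the centre of its underside, +x towards its back and hook, z up. 130 mm long, 98 mm wide at the rim, 92 at the floor, 75 mm high at the back (back face x = 65), sides sloping down to a 42 mm front wall, floor 4 mm thick. Held level and fully home its origin is 89 mm above the bench; let go, it leans a few degrees nose-down.
- front_wall (a point): Middle of the top edge of the bin's front wall, (-61, 0, 42) mm in the bin's frame. The wall is upright, 8 mm thick (x -65 to -57) over its middle 74 mm; pinch it from above, one finger inside the bin and one in front.
- hook (a point): Point under the middle of the web of the bin's rear hook, (68.75, 0, 71) mm in the bin's frame. The web, 84 mm wide, z 71 to 75, runs back from the back face to x = 76. Fully home it rests on the tongue's top edge, this point 160 mm above the bench.
- lip (a point): Middle of the lower edge of the hook's lip, (74.25, 0, 58) mm in the bin's frame. The lip, 84 mm wide, 3.5 mm thick (x 72.5 to 76), hangs from the web, leaving a slot 7.5 mm wide and 13 mm deep, open downwards, before the bin's back. It goes down between tongue and strip. No part of the bin reaches farther back.
- left_bin: Blue bin, about 0.4 kg, hanging at the +y side of the gap. Origin at the centre of its underside, axes as the rack's. 150 mm long, 98 mm wide at the rim, 75 mm high; another pattern, with another hook. It only hangs: a shove slides or unhooks it. The gap between the two neighbours' rims is 101 to 106 mm, its middle up to 1.3 mm off the rack's y = 0.
- right_bin: The same kind of bin, hanging at the -y side of the gap.
- bit_a: Blue square steel tool bit, 10 x 62 x 10 mm, lying loose in the rear half of the bin. Origin at the centre of its underside.
- bit_b: Copper-coloured tool bit, the same size, lying behind the other.
- oil_can: Red can on the bench, 60 mm across, 130 mm high. Bystander. Origin at the centre of its underside.
- spanner: Steel spanner lying flat on the bench beside the rack. Bystander.
Not all that is in view belongs to the job. What is shaped like the right_bin but brown is not meant.

How it is judged:
By the outcome, as a careful person would: the job done as asked, in the order asked, and still so for the second after the job is handed in, with the robot touching nothing.
It also fails if it takes over 58 s, if anything falls off the work surface, if the arm or the gripper's body presses on something with over 40 N, if the wrist force passes 120 N, or if a joint passes its speed limit or range.

## Working session

There is one attempt and no reset: what is moved stays moved. The work goes in short steps, Python scripts to look and compute and a tool call to move; the robot and the scene stay as the last step left them, time stands still between calls to the robot, and variables do not carry over. Pictures are saved under pics/ and viewed, and the job is handed in when it is done.

Besides the shell and the picture viewer there is one more tool, called after ">>>" as name(argument=value, ...) on one line, values as JSON. drive_tool: Moves the arm, as the interface text tells. Its arguments: {"type":"object","properties":{"moves":{"type":"array","items":{"type":"array","items":{"type":"array","items":{"type":"number"}}}}},"required":["moves"]}

```bash
mkdir -p pics; ls; cat > h.py <<'E'
import numpy as np, cv2
from bench import *
np.set_printoptions(precision=4,suppress=True)
def snap(n,fn):
    im=get_image(n); cv2.imwrite('pics/'+fn+'.png',im['color']); return im
E
python3 - <<'E'
from h import *
import pickle
s=observe(); print(s)
d={}
for n in ['scene','top','wrist']:
    d[n]=snap(n,n+'0'); print(n,{k:v for k,v in d[n].items() if k!='color'})
pickle.dump((s,d),open('d0.pkl','wb'))
E
```

```text
pics
{'time_s': 0.0, 'q': array([ 1.1266,  0.1312,  1.4893, -0.    ,  1.523 , -0.0854]), 'joint_vel': array([ 0.0008, -0.0004, -0.    , -0.0007, -0.0011,  0.0007]), 'joint_efforts': array([  0.0005, -56.9387, -50.0559,  -0.0001,   0.0145,  -0.    ]), 'ee_pos': array([0.2105, 0.5613, 0.2492]), 'orientation': array([[-0.0008,  0.3512,  0.9363],
       [-0.0017,  0.9363, -0.3512],
       [-1.    , -0.0019, -0.0001]]), 'ft_force': array([-0.463 ,  0.2936,  0.3517]), 'ft_torque': array([ 0.0001, -0.0255, -0.0117]), 'width': 0.08545233734033178}
scene {'K': array([[421.8716,   0.    , 264.7607],
       [  0.    , 421.8716, 197.4092],
       [  0.    ,   0.    ,   1.    ]]), 'R': array([[ 0.3709,  0.9286, -0.0156],
       [ 0.6896, -0.2866, -0.665 ],
       [-0.622 ,  0.2359, -0.7466]]), 't': array([-0.1581, -0.2643,  1.6684])}
top {'K': array([[476.0345,   0.    , 258.5869],
       [  0.    , 476.0345, 188.8295],
       [  0.    ,   0.    ,   1.    ]]), 'R': array([[ 0.0055, -1.    , -0.0067],
       [-0.9818, -0.0041, -0.19  ],
       [ 0.19  ,  0.0076, -0.9818]]), 't': array([-0.0119,  0.5257,  1.3391])}
wrist {'K': array([[312.9729,   0.    , 255.4543],
       [  0.    , 312.9729, 188.513 ],
       [  0.    ,   0.    ,   1.    ]]), 'mount': array([[-0.0013, -0.3274,  0.9449, -0.1229],
       [ 1.    ,  0.0002,  0.0015,  0.0006],
       [-0.0007,  0.9449,  0.3274, -0.0851],
       [ 0.    ,  0.    ,  0.    ,  1.    ]])}
```

View pics/scene0.png

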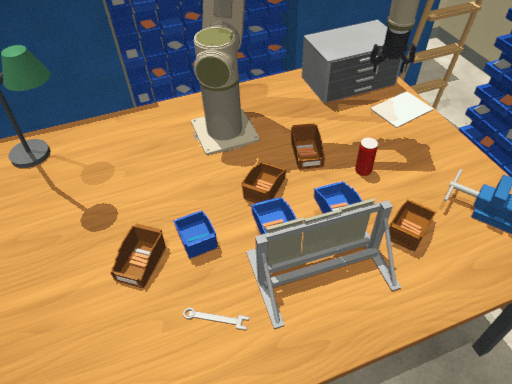

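View pics/top0.png

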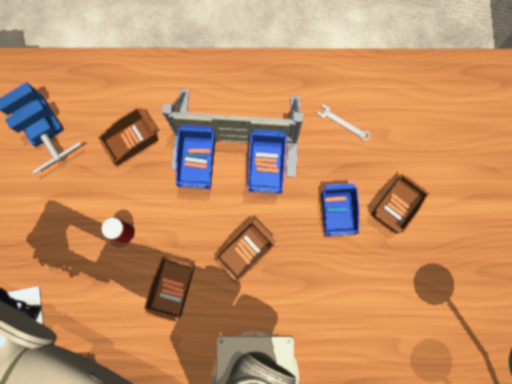

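View pics/wrist0.png

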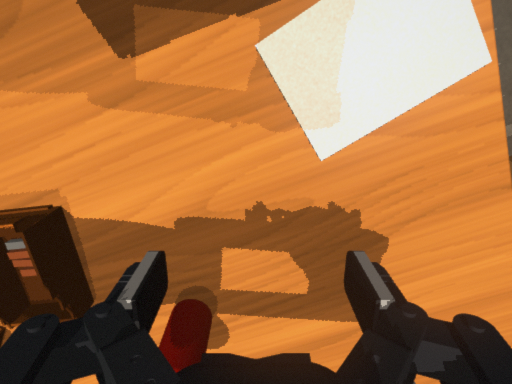

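The scene shows the loose blue bin at top (340,209) / scene (196,234). The hanging blue bins are at top (195,157) and (267,160). The brown ones are at (129,136), (171,287), (245,247) and (398,203), with a blue vice at (32,110). Only the bin at (340,209) is blue, loose and off the rack. I'll check it in close crops.

```bash
python3 - <<'E'
import pickle,cv2,numpy as np
s,d=pickle.load(open('d0.pkl','rb'))
t=d['top']['color']; 
cv2.imwrite('pics/c1.png',cv2.resize(t[165:255,300:430],None,fx=6,fy=6,interpolation=cv2.INTER_CUBIC))
cv2.imwrite('pics/c2.png',cv2.resize(t[80:205,155:315],None,fx=4.8,fy=4.8,interpolation=cv2.INTER_CUBIC))
t=d['scene']['color']; 
cv2.imwrite('pics/c3.png',cv2.resize(t[170:330,150:420],None,fx=2.9,fy=2.9,interpolation=cv2.INTER_CUBIC))
E
```

```text
(no output)
```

View pics/c1.png

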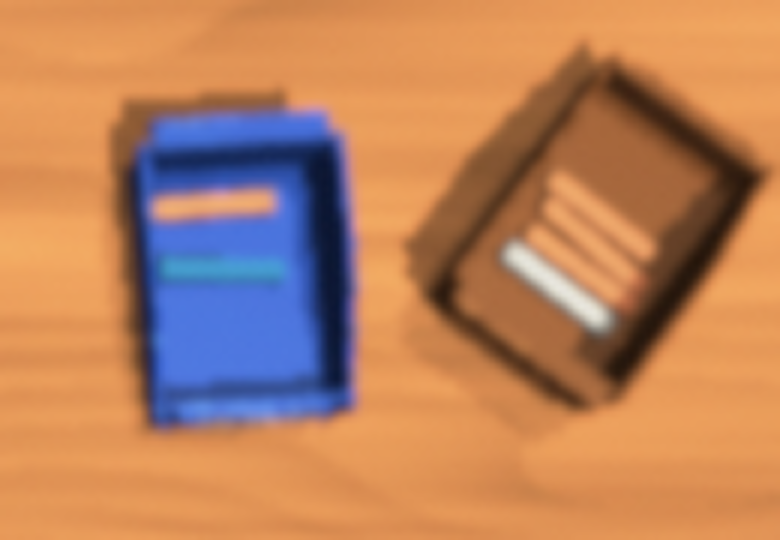

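View pics/c2.png

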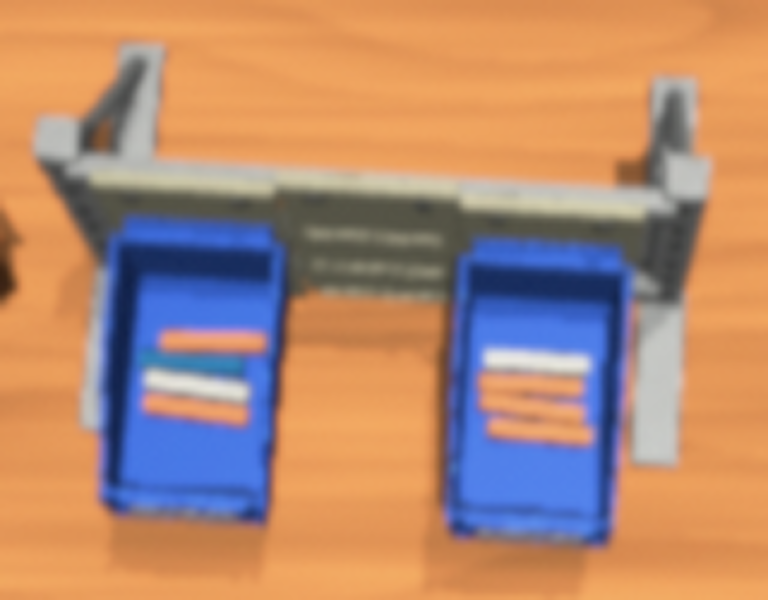

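View pics/c3.png

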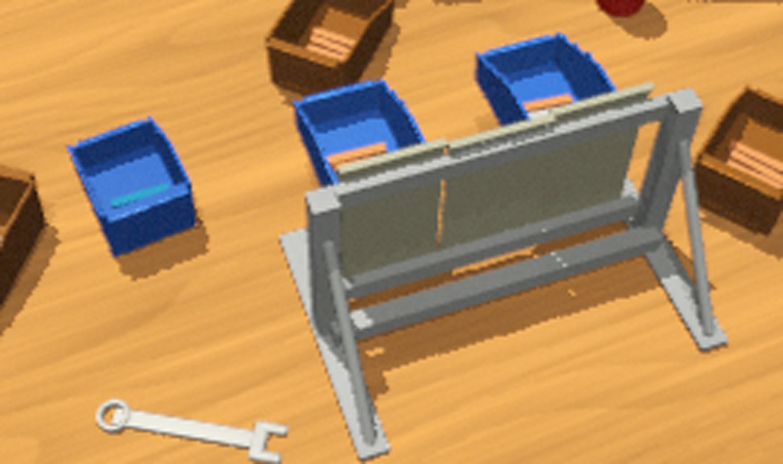

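```bash
cat >> h.py <<'E'
def ray(im,u,v,s=None):
    d=np.linalg.inv(im['K'])@np.array([u,v,1.])
    if 'R' in im: return -im['R'].T@im['t'], im['R'].T@d
    M=im['mount']; O=s['orientation']; 
    return s['ee_pos']+O@M[:3,3], O@(M[:3,:3]@d)
def onz(im,u,v,z,s=None):
    o,d=ray(im,u,v,s); return o+d*(z-o[2])/d[2]
def tri(rs):
    A=np.zeros((3,3));b=np.zeros(3)
    for o,d in rs:
        d=d/np.linalg.norm(d);P=np.eye(3)-np.outer(d,d);A+=P;b+=P@o
    x=np.linalg.solve(A,b); return x,[np.linalg.norm((np.eye(3)-np.outer(d,d)/(d@d))@(x-o)) for o,d in rs]
E
python3 - <<'E'
from h import *
import pickle
s,d=pickle.load(open('d0.pkl','rb'))
T=d['top'];S=d['scene']
print(ray(T,0,0)[0],ray(S,0,0)[0])
c=lambda x,y:(300+(x+.5)/6-.5,165+(y+.5)/6-.5)
for n,p,z in [('BL',(138,150),.075),('BR',(345,140),.075),('FL',(152,430),.042),('FR',(355,405),.042)]:
    print(n,onz(T,*c(*p),z))
c=lambda x,y:(155+(x+.5)/4.8-.5,80+(y+.5)/4.8-.5)
for n,p in [('stripL',(273,185)),('stripR',(460,193))]: print(n,onz(T,*c(*p),.218))
for n,p in [('tongueL',(305,234)),('tongR',(441,242))]: print(n,onz(T,*c(*p),.160))
for n,p in [('Lb BR',(285,240)),('Lb FR',(268,520)),('Rb BL',(460,258)),('Rb FL',(448,530))]: print(n,onz(T,*c(*p),.165), onz(T,*c(*p),.13))
E
```

```text
[ 0.2617 -0.0199  1.4144] [ 1.2786 -0.3225  1.0675]
BL [ 0.5195 -0.1927  0.075 ]
BR [ 0.5248 -0.2915  0.075 ]
FL [ 0.3891 -0.201   0.042 ]
FR [ 0.4016 -0.2986  0.042 ]
stripL [0.6827 0.1147 0.218 ]
stripR [0.6784 0.0119 0.218 ]
tongueL [0.6737 0.1021 0.16  ]
tongR [0.6691 0.024  0.16  ]
Lb BR [0.6684 0.113  0.165 ] [0.6798 0.1167 0.13  ]
Lb FR [0.5054 0.1187 0.165 ] [0.5123 0.1225 0.13  ]
Rb BL [0.658  0.0129 0.165 ] [0.6691 0.0138 0.13  ]
Rb FL [0.5002 0.0182 0.165 ] [0.5069 0.0193 0.13  ]
```

>>> drive_tool(moves=[[[0, 0, -8, 3, -4, 0, 1], [0, 0, -16, 6, -8, 0, 1], [0, 0, -24, 9, -12, 0, 1], [0, 0, -32, 12, -16, 0, 1], [0, 0, -40, 15, -20, 0, 1]]])

```text
time_s: 0.65
ee_pos: [0.3613, 0.36, 0.2501]
orientation: [[-0.0, 0.873, 0.487], [-0.0, 0.487, -0.873], [-1.0, -0.0, 0.0]]
ft_force: [1.4, 0.4, 0.2]
width: 0.0852
```

>>> drive_tool(moves=[[[0, 0, -5, 2.4, -4.4, 0, 1], [0, 0, -10, 4.8, -8.8, 0, 1], [0, 0, -15, 7.2, -13.2, 0, 1], [0, 0, -20, 9.6, -17.6, 0, 1], [0, 0, -25, 12, -22, 0, 1]]])

```text
time_s: 1.15
ee_pos: [0.4808, 0.1404, 0.2502]
orientation: [[0.0, 0.997, 0.074], [0.0, 0.074, -0.997], [-1.0, 0.0, -0.0]]
ft_force: [1.1, 0.4, -0.6]
width: 0.0857
```

>>> drive_tool(moves=[[[0, 0, 0, 0, -4.8, 0, 1], [0, 0, 0, 0, -9.6, 0, 1], [0, 0, 0, 0, -14.4, 0, 1], [0, 0, 0, 0, -19.2, 0, 1], [0, 0, 0, 0, -24, 0, 1]]])

```text
time_s: 1.65
ee_pos: [0.4799, -0.0995, 0.2502]
orientation: [[0.0, 0.997, 0.077], [0.0, 0.077, -0.997], [-1.0, 0.0, -0.0]]
ft_force: [0.9, 0.2, 0.1]
width: 0.0854
```

>>> drive_tool(moves=[[[0, 0, 0, -2, -4, 0, 1], [0, 0, 0, -4, -8, 0, 1], [0, 0, 0, -6, -12, 0, 1], [0, 0, 0, -8, -14.5, 0, 1], [0, 0, 0, -8, -14.5, 0, 1]]])

```text
time_s: 2.15
ee_pos: [0.3982, -0.2454, 0.25]
orientation: [[-0.001, 0.997, 0.073], [-0.001, 0.073, -0.997], [-1.0, -0.001, 0.001]]
ft_force: [0.9, 1.1, -0.2]
width: 0.0852
```

```bash
cat >> h.py <<'E'
import pickle
def look(tag,names=('wrist','scene','top')):
    s=observe(); d={}
    for n in names: d[n]=snap(n,tag+n)
    pickle.dump((s,d),open(tag+'.pkl','wb')); return s,d
def crop(im,r0,r1,c0,c1,f,fn): cv2.imwrite('pics/'+fn+'.png',cv2.resize(im['color'][r0:r1,c0:c1],None,fx=f,fy=f,interpolation=cv2.INTER_CUBIC))
E
python3 - <<'E'
from h import *
s,d=look('a'); print(s['ft_force'],s['ft_torque'])
crop(d['wrist'],0,384,0,512,1.55,'aw')
crop(d['top'],80,205,155,315,4.8,'at')
E
```

```text
[ 0.8593  1.0785 -0.1925] [ 0.0265 -0.0272  0.0412]
```

View pics/aw.png

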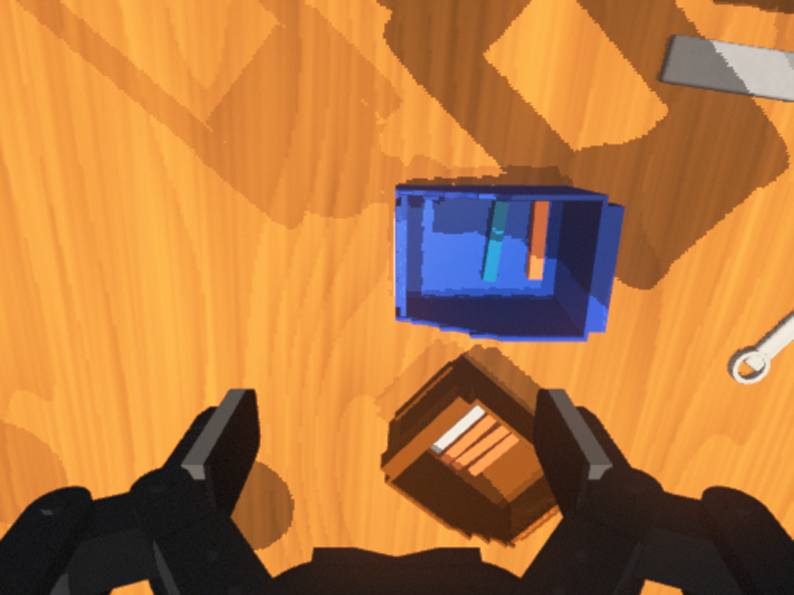

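View pics/at.png

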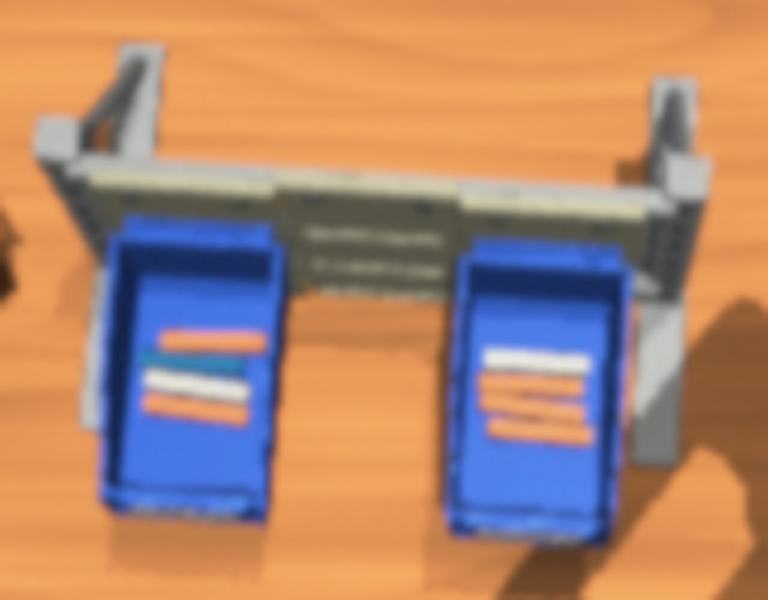

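Wrist view: the bin's front wall runs along crop column ~400 (rows 190–320), the hook is at right (615), and the teal and copper bits are inside. I'll get more precise corners now.

```bash
python3 - <<'E'
from h import *
s,d=pickle.load(open('a.pkl','rb')); W=d['wrist']
crop(W,110,230,245,415,4.6,'aw2')
E
```

```text
(no output)
```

View pics/aw2.png

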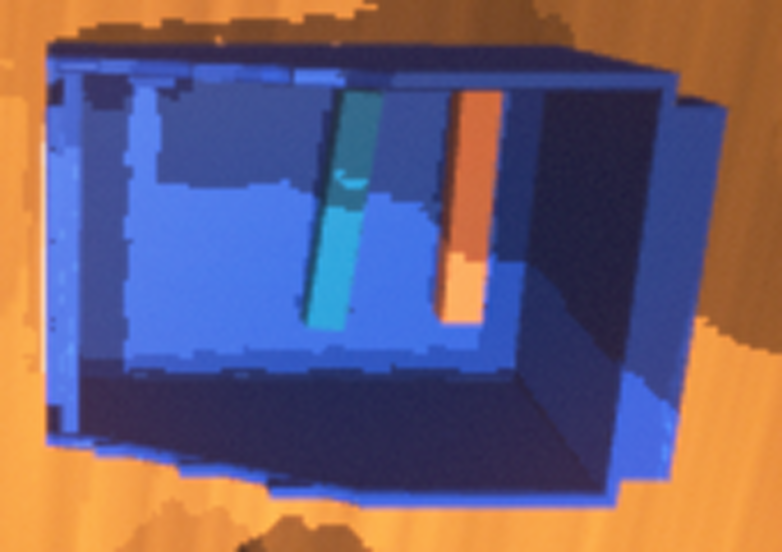

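```bash
python3 - <<'E'
from h import *
s,d=pickle.load(open('a.pkl','rb')); W=d['wrist']
c=lambda x,y:(245+(x+.5)/4.6-.5,110+(y+.5)/4.6-.5)
P={}
for n,p,z in [('BL',(678,72),.075),('BR',(613,506),.075),('HL',(727,106),.075),('HR',(668,480),.075),('FL',(48,62),.042),('FR',(48,443),.042),('FiL',(79,90),.042),('FiR',(79,435),.042)]:
    P[n]=onz(W,*c(*p),z,s); print(n,P[n])
for a,b,sg in [('BL','BR',1),('HL','HR',1),('FL','FR',1),('FiL','FiR',1)]:
    v=P[a]-P[b]; print(a,np.linalg.norm(v),np.degrees(np.arctan2(-v[0],v[1])), (P[a]+P[b])/2)
v=(P['HL']+P['HR']-P['FL']-P['FR'])/2; print(np.linalg.norm(v[:2]),np.degrees(np.arctan2(v[1],v[0])))
E
```

```text
BL [ 0.5228 -0.1907  0.075 ]
BR [ 0.5291 -0.2878  0.075 ]
HL [ 0.5344 -0.1968  0.075 ]
HR [ 0.5402 -0.2805  0.075 ]
FL [ 0.3944 -0.2024  0.042 ]
FR [ 0.4012 -0.2953  0.042 ]
FiL [ 0.4019 -0.2081  0.042 ]
FiR [ 0.4087 -0.2926  0.042 ]
BL 0.09729404816484491 3.7151341694667197 [ 0.526  -0.2392  0.075 ]
HL 0.08394191031654194 3.959192955615758 [ 0.5373 -0.2387  0.075 ]
FL 0.09320991253780064 4.202601607797166 [ 0.3978 -0.2489  0.042 ]
FiL 0.08477038529871431 4.605566078362561 [ 0.4053 -0.2504  0.042 ]
0.13986199593979312 4.182171955247946
```

>>> drive_tool(moves=[[[0, 0, 0, 0.3, -0.4, -3, 0.45], [0, 0, 0, 0.3, -0.4, -7, 0.45], [0, 0, 0, 0.3, -0.4, -11, 0.45], [0, 0, 0, 0.3, -0.4, -14, 0.45], [0, 0, 0, 0.3, -0.4, -14, 0.45]]])

```text
time_s: 2.8
ee_pos: [0.4011, -0.2431, 0.1054]
orientation: [[-0.007, 0.997, 0.079], [0.006, 0.08, -0.997], [-1.0, -0.007, -0.006]]
ft_force: [-0.4, -0.0, -0.5]
width: 0.0382
```

```bash
python3 - <<'E'
from h import *
s,d=look('b',('wrist',)); print(s['ee_pos'],s['width'])
crop(d['wrist'],0,384,0,512,1.55,'bw')
E
```

```text
[ 0.4011 -0.2431  0.1054] 0.03823537529696396
```

View pics/bw.png

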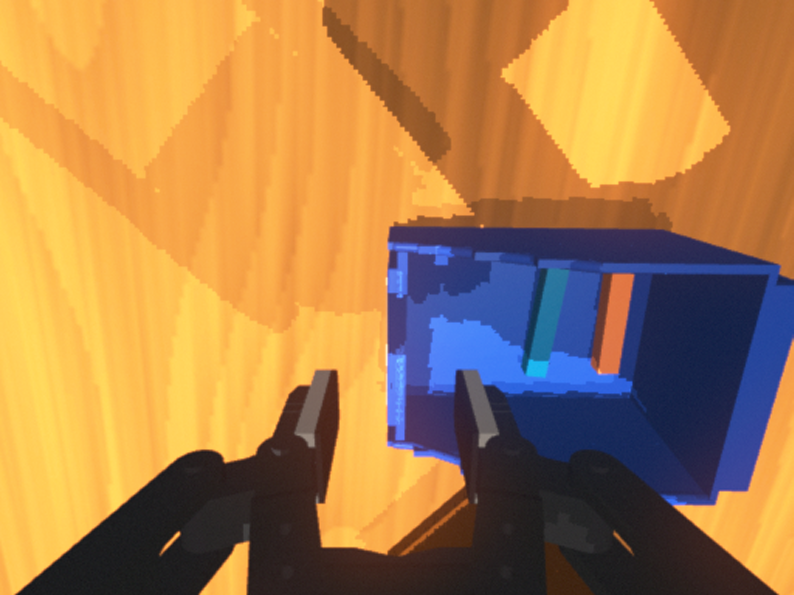

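```bash
python3 - <<'E'
from h import *
s=observe();print(s['time_s'],s['ee_pos'],s['joint_vel'],s['orientation'])
W=pickle.load(open('b.pkl','rb'))[1]['wrist'];so=pickle.load(open('b.pkl','rb'))[0]
c=lambda x,y:((x+.5)/1.55-.5,(y+.5)/1.55-.5)
for p in [(389,243),(389,445),(405,250),(405,440)]: print(onz(W,*c(*p),.042,so))
E
```

```text
2.85 [ 0.4025 -0.2444  0.1084] [-0.0081 -0.0448 -0.0663 -0.0001  0.0208 -0.0046] [[-0.004   0.9968  0.0794]
 [ 0.0033  0.0794 -0.9968]
 [-1.     -0.0037 -0.0036]]
[ 0.3944 -0.2017  0.042 ]
[ 0.4015 -0.2952  0.042 ]
[ 0.4009 -0.204   0.042 ]
[ 0.4085 -0.2919  0.042 ]
```

>>> drive_tool(moves=[[[0, 0, 0, 0, 0, 0, 0.45], [0, 0, 0, 0, 0, -1.5, 0.45], [0, 0, 0, 0, 0, -3, 0.45], [0, 0, 0, 0, 0, -4, 0.45], [0, 0, 0, 0, 0, -4, 0.45]]])

```text
time_s: 3.35
ee_pos: [0.4036, -0.2466, 0.0706]
orientation: [[0.0, 0.997, 0.078], [-0.0, 0.078, -0.997], [-1.0, 0.0, 0.0]]
ft_force: [-0.6, -0.2, -0.5]
width: 0.0385
```

>>> drive_tool(moves=[[[0, 0, 0, 0, 0, 0, 0.45], [0, 0, 0, 0, 0, 0, 0.45]]])

```text
time_s: 3.55
ee_pos: [0.4041, -0.2472, 0.0716]
orientation: [[0.001, 0.997, 0.077], [-0.001, 0.077, -0.997], [-1.0, 0.001, 0.001]]
ft_force: [0.7, -0.6, 1.0]
width: 0.0383
```

>>> drive_tool(moves=[[[0, 0, 0, -0.2, -0.2, -1.2, 0.45], [0, 0, 0, -0.2, -0.2, -2.5, 0.45], [0, 0, 0, -0.2, -0.2, -3.5, 0.45], [0, 0, 0, -0.2, -0.2, -3.9, 0.45], [0, 0, 0, -0.2, -0.2, -3.9, 0.45]]])

```text
time_s: 4.05
ee_pos: [0.4005, -0.248, 0.0299]
orientation: [[-0.002, 0.997, 0.077], [0.002, 0.077, -0.997], [-1.0, -0.002, -0.002]]
ft_force: [-0.5, 0.2, -0.1]
width: 0.0384
```

>>> drive_tool(moves=[[[0, 0, 0, 0, 0, 0, 0.3], [0, 0, 0, 0, 0, 0, 0.3]]])

```text
time_s: 4.25
ee_pos: [0.4018, -0.2489, 0.0318]
orientation: [[0.001, 0.997, 0.077], [-0.001, 0.077, -0.997], [-1.0, 0.001, 0.001]]
ft_force: [-0.3, -0.3, -0.4]
width: 0.0252
```

```bash
python3 - <<'E'
from h import *
s,d=look('c',('wrist',)); print(s['ee_pos'],s['width'],s['ft_force'])
crop(d['wrist'],0,384,0,512,1.55,'cw')
E
```

```text
[ 0.4018 -0.2489  0.0318] 0.0251993565298408 [-0.3132 -0.3098 -0.4054]
```

View pics/cw.png

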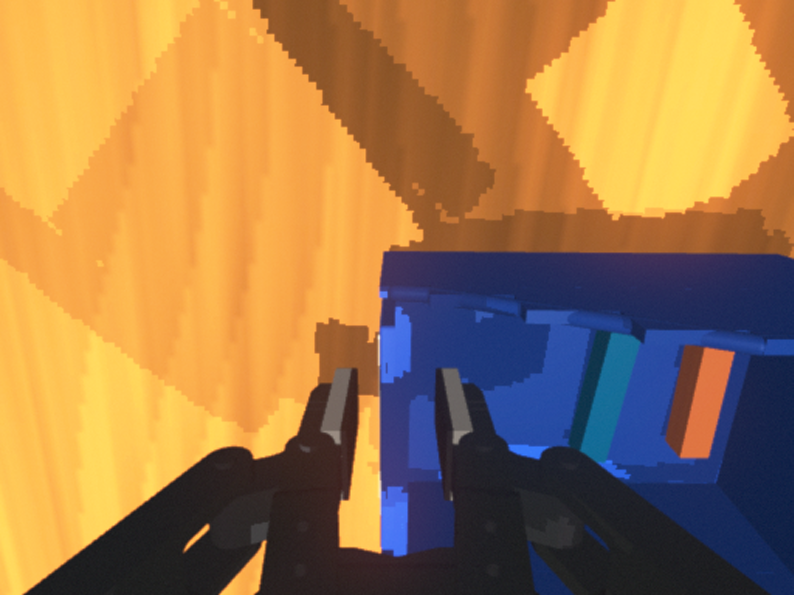

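The front wall (column ~390) sits between the pads (350 and 445). Closing.

>>> drive_tool(moves=[[[0, 0, 0, 0, 0, 0, 0.2], [0, 0, 0, 0, 0, 0, 0.1], [0, 0, 0, 0, 0, 0, 0], [0, 0, 0, 0, 0, 0, 0], [0, 0, 0, 0, 0, 0, 0]]])

```text
time_s: 4.8
ee_pos: [0.4016, -0.249, 0.0317]
orientation: [[0.0, 0.997, 0.077], [-0.001, 0.077, -0.997], [-1.0, 0.0, 0.001]]
ft_force: [-2.6, 0.4, 5.6]
width: 0.0073
```

>>> drive_tool(moves=[[[0, 0, 0, 0, 0, 0.5, 0], [0, 0, 0, 0, 0, 1, 0], [0, 0, 0, 0, 0, 2, 0], [0, 0, 0, 0, 0, 3, 0], [0, 0, 0, 0, 0, 3, 0]]])

```text
time_s: 5.3
ee_pos: [0.4026, -0.2496, 0.0635]
orientation: [[0.003, 0.997, 0.078], [-0.002, 0.078, -0.997], [-1.0, 0.003, 0.002]]
ft_force: [-0.0, -0.2, -2.8]
width: 0.007
```

```bash
python3 - <<'E'
from h import *
s,d=look('d'); print(s['ee_pos'],s['width'],s['ft_force'],s['ft_torque'])
crop(d['wrist'],0,384,0,512,1.55,'dw')
crop(d['scene'],150,300,130,300,4.5,'ds')
E
```

```text
[ 0.4026 -0.2496  0.0635] 0.007018148843992983 [-0.012  -0.1922 -2.8456] [-0.0991  0.1464  0.0489]
```

View pics/dw.png

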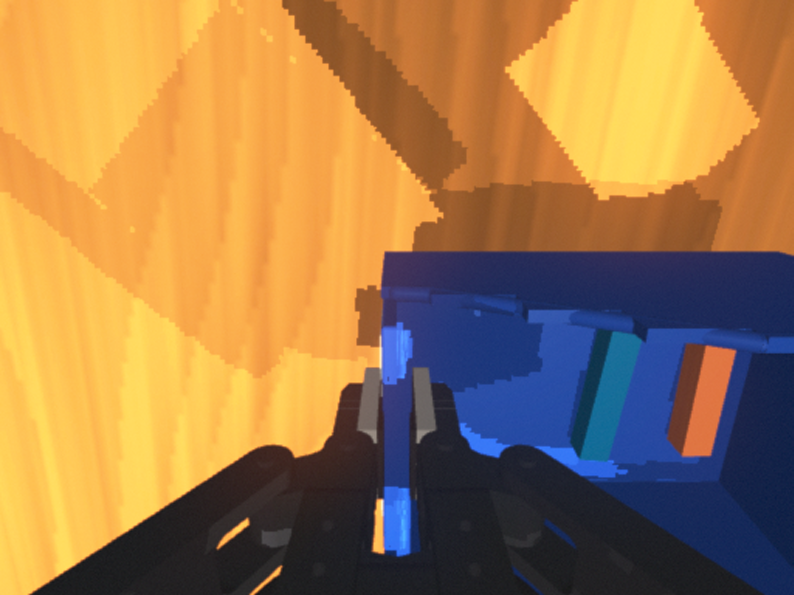

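View pics/ds.png

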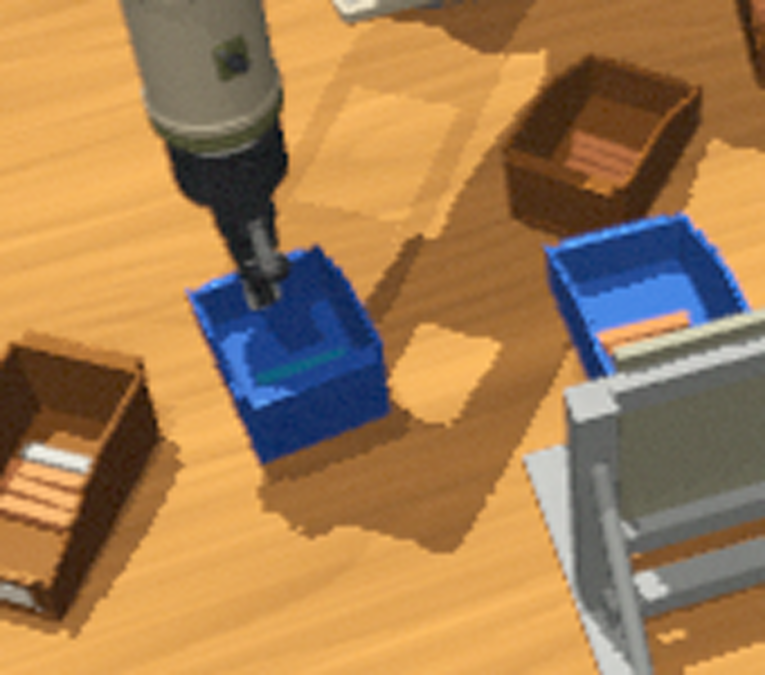

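Bin is held level, both bits still in place. Raise it and carry it above the rack for a close look at the gap.

>>> drive_tool(moves=[[[0, 0, 0, 0, 0, 1, 0], [0, 0, 0, 0, 0, 3, 0], [0, 0, 0, 0, 0, 6, 0], [0, 0, 0, 0, 0, 9.5, 0], [0, 0, 0, 0, 0, 13, 0]]])

```text
time_s: 5.95
ee_pos: [0.4009, -0.2483, 0.1926]
orientation: [[-0.001, 0.997, 0.077], [0.001, 0.077, -0.997], [-1.0, -0.001, -0.001]]
ft_force: [0.0, -0.3, -2.1]
width: 0.007
```

>>> drive_tool(moves=[[[0, 0, 0, 0, 0, 3.5, 0], [0, 0, 0, 0, 0, 7, 0], [0, 0, 0, 0, 0, 10.5, 0], [0, 0, -0.5, 0.5, 0.7, 13.5, 0], [0, 0, -1, 1.2, 2, 15, 0]]])

```text
time_s: 6.45
ee_pos: [0.4137, -0.2293, 0.3451]
orientation: [[0.003, 0.998, 0.058], [-0.003, 0.058, -0.998], [-1.0, 0.003, 0.003]]
ft_force: [0.4, 1.1, -2.0]
width: 0.007
```

>>> drive_tool(moves=[[[0, 0, -1, 1, 2, 0.5, 0], [0, 0, -2, 2.3, 5, 0.8, 0], [0, 0, -3, 4, 8.5, 0.8, 0], [0, 0, -4, 5.5, 12, 0.8, 0], [0, 0, -5, 7, 15.5, 0.8, 0]]])

```text
time_s: 6.95
ee_pos: [0.4835, -0.0722, 0.3497]
orientation: [[-0.0, 1.0, -0.028], [0.0, -0.028, -1.0], [-1.0, -0.0, -0.0]]
ft_force: [0.6, -0.3, -2.3]
width: 0.0075
```

>>> drive_tool(moves=[[[0, 0, -0.5, 1.5, 3.2, 0, 0], [0, 0, -0.5, 2.5, 5.5, 0, 0], [0, 0, -0.5, 3.3, 6.7, 0, 0], [0, 0, -0.5, 3.5, 7, 0, 0], [0, 0, -0.5, 3.5, 7, 0, 0]]])

```text
time_s: 7.45
ee_pos: [0.5183, -0.004, 0.3492]
orientation: [[-0.001, 0.999, -0.036], [-0.0, -0.036, -0.999], [-1.0, -0.001, 0.0]]
ft_force: [0.3, 0.2, -1.9]
width: 0.007
```

>>> drive_tool(moves=[[[0, 0, 0, 0, 0, 0, 0], [0, 0, 0, 0, 0, 0, 0], [0, 0, 0, 0, 0, 0, 0]]])

```text
time_s: 7.75
ee_pos: [0.5182, -0.0045, 0.3494]
orientation: [[0.0, 0.999, -0.037], [-0.0, -0.037, -0.999], [-1.0, 0.0, 0.0]]
ft_force: [-0.6, -0.2, -1.6]
width: 0.0074
```

```bash
python3 - <<'E'
from h import *
s,d=look('e'); print(s['ee_pos'],s['width'],s['ft_force'],s['ft_torque'])
crop(d['wrist'],0,384,0,512,1.55,'ew')
E
```

```text
[ 0.5182 -0.0045  0.3494] 0.0073524585255740045 [-0.6024 -0.2418 -1.5942] [ 0.0572  0.1074 -0.0042]
```

View pics/ew.png

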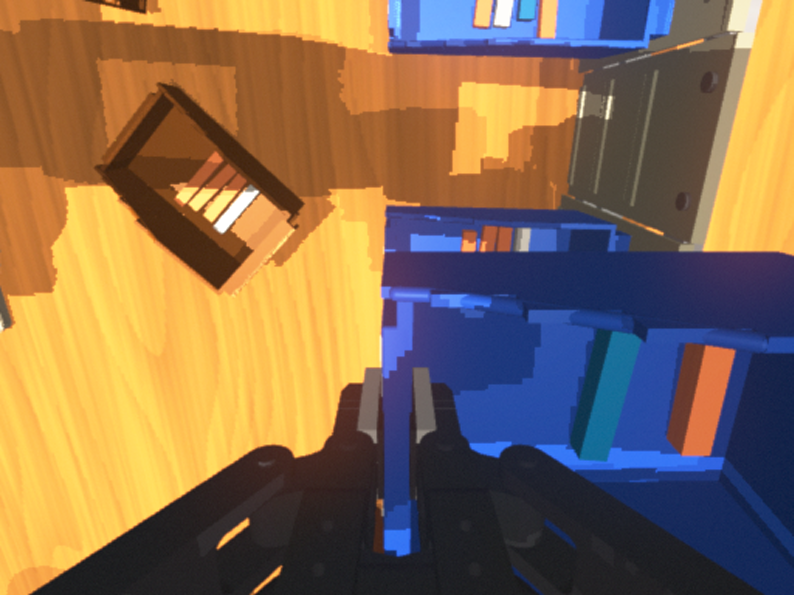

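View pics/escene.png

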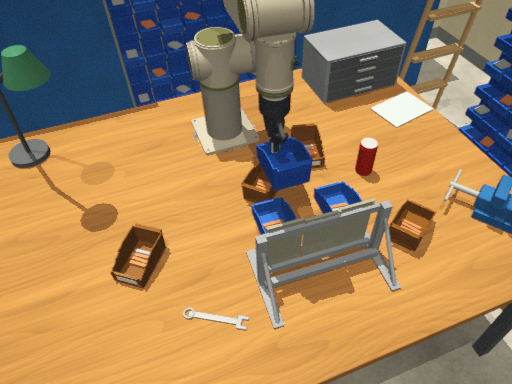

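Wrist view shows the whole gap. The left bin's rim is along crop row ~50, the right bin's near rim along row ~212, and the middle strip is at columns 575–740. Zooming for corners.

```bash
python3 - <<'E'
from h import *
s,d=pickle.load(open('e.pkl','rb')); W=d['wrist']
crop(W,0,165,240,410,3.6,'e1')
crop(W,0,165,350,512,3.6,'e2')
E
```

```text
(no output)
```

View pics/e1.png

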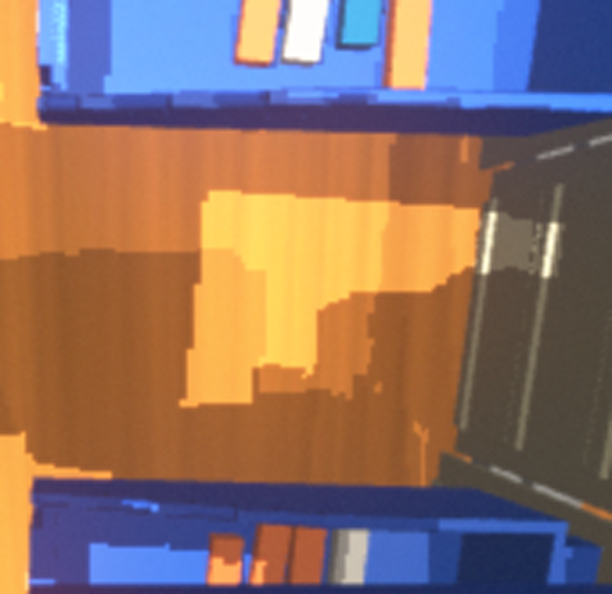

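View pics/e2.png

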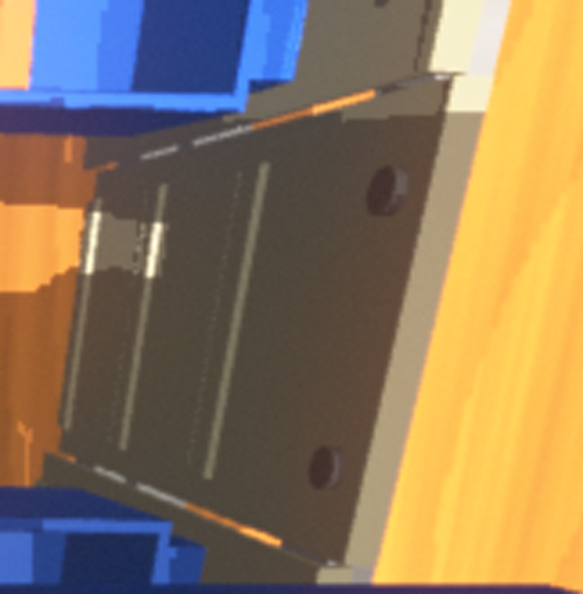

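```bash
python3 - <<'E'
from h import *
s,d=pickle.load(open('e.pkl','rb')); W=d['wrist'];T=d['top']
e1=lambda x,y:(240+(x+.5)/3.6-.5,(y+.5)/3.6-.5)
e2=lambda x,y:(350+(x+.5)/3.6-.5,(y+.5)/3.6-.5)
ct=lambda x,y:(155+(x+.5)/4.8-.5,80+(y+.5)/4.8-.5)
def yaw(a,b): v=a-b; return np.degrees(np.arctan2(-v[0],v[1]))
def pr(n,a,b): print(n,a,b,'mid',(a+b)/2,'yaw',round(yaw(a,b),2),'len',np.linalg.norm(a-b))
pr('striptop',onz(W,*e2(449,75),.218,s),onz(W,*e2(340,562),.218,s))
pr('tongue',onz(W,*e2(262,163),.16,s),onz(W,*e2(207,478),.16,s))
pr('tongue2',onz(W,*e2(162,186),.099,s),onz(W,*e2(123,447),.099,s))
pr('tongue3',onz(W,*e2(97,200),.038,s),onz(W,*e2(68,428),.038,s))
pr('top strip',onz(T,*ct(275,188),.218),onz(T,*ct(461,196),.218))
pr('top all strips',onz(T,*ct(91,180),.218),onz(T,*ct(648,212),.218))
for n,w,t in [('Lback',e2(247,109),ct(285,243)),('Rback',e2(172,521),ct(460,262))]:
    x,r=tri([ray(W,*w,s),ray(T,*t)]); print(n,x,r)
for z in (.155,.165,.175): pr('back rims %g'%z,onz(W,*e2(247,109),z,s),onz(W,*e2(172,521),z,s))
for z in (.12,.13,.14): pr('front tops',onz(W,*e1(40,110),z,s),onz(W,*e1(33,495),z,s))
E
```

```text
striptop [0.6814 0.116  0.218 ] [0.6755 0.0159 0.218 ] mid [0.6785 0.066  0.218 ] yaw -3.39 len 0.10025910338806908
tongue [0.6745 0.1058 0.16  ] [0.6702 0.0264 0.16  ] mid [0.6724 0.0661 0.16  ] yaw -3.08 len 0.07949757213626467
tongue2 [0.6749 0.1053 0.099 ] [0.6707 0.027  0.099 ] mid [0.6728 0.0662 0.099 ] yaw -3.1 len 0.07850829840879758
tongue3 [0.6775 0.1056 0.038 ] [0.6736 0.0261 0.038 ] mid [0.6755 0.0659 0.038 ] yaw -2.76 len 0.07964260749346976
top strip [0.681  0.1135 0.218 ] [0.6767 0.0113 0.218 ] mid [0.6788 0.0624 0.218 ] yaw -2.4 len 0.10232574399303193
top all strips [0.6852 0.2149 0.218 ] [ 0.6678 -0.0912  0.218 ] mid [0.6765 0.0619 0.218 ] yaw -3.26 len 0.30661994919105745
Lback [0.6657 0.115  0.1674] [np.float64(0.0023559024212654336), np.float64(0.002355902421265397)]
Rback [0.6588 0.0141 0.1619] [np.float64(0.0023396282551635525), np.float64(0.002339628255163583)]
back rims 0.155 [0.6714 0.1189 0.155 ] [0.6642 0.0136 0.155 ] mid [0.6678 0.0663 0.155 ] yaw -3.96 len 0.10550106818338639
back rims 0.165 [0.6667 0.1177 0.165 ] [0.6596 0.0158 0.165 ] mid [0.6632 0.0667 0.165 ] yaw -3.96 len 0.10217642283566454
back rims 0.175 [0.6619 0.1165 0.175 ] [0.6551 0.0179 0.175 ] mid [0.6585 0.0672 0.175 ] yaw -3.96 len 0.09885177748794272
front tops [0.5183 0.129  0.12  ] [0.5116 0.0207 0.12  ] mid [0.5149 0.0748 0.12  ] yaw -3.53 len 0.10858917176044328
front tops [0.5183 0.1277 0.13  ] [0.5118 0.0224 0.13  ] mid [0.5151 0.075  0.13  ] yaw -3.53 len 0.1055071440732889
front tops [0.5184 0.1263 0.14  ] [0.5121 0.0241 0.14  ] mid [0.5153 0.0752 0.14  ] yaw -3.53 len 0.1024251163861345
```

>>> drive_tool(moves=[[[0, 0, -0.4, 0.2, 1.2, 0, 0], [0, 0, -0.8, 0.4, 3.2, 0, 0], [0, 0, -1.1, 0.6, 5.5, -1, 0], [0, 0, -1.1, 0.8, 7, -3, 0], [0, 0, -1.1, 0.8, 7.7, -5, 0]]])

```text
time_s: 8.4
ee_pos: [0.5267, 0.0746, 0.2992]
orientation: [[0.001, 0.999, -0.054], [0.0, -0.054, -0.999], [-1.0, 0.001, -0.001]]
ft_force: [-0.2, -0.7, -2.9]
width: 0.0068
```

>>> drive_tool(moves=[[[0, 0, 0, 0, 0, -2.2, 0], [0, 0, 0, 0, 0, -4.5, 0], [0, 0, 0, 0, 0, -6.5, 0], [0, 0, 0, 0, 0, -7.5, 0], [0, 0, 0, 0, 0, -7.7, 0]]])

```text
time_s: 8.9
ee_pos: [0.5256, 0.0732, 0.2209]
orientation: [[-0.003, 0.998, -0.055], [-0.0, -0.055, -0.998], [-1.0, -0.003, 0.0]]
ft_force: [0.0, -0.5, -2.0]
width: 0.0069
```

>>> drive_tool(moves=[[[0, 0, 0, 0, 0, 0, 0], [0, 0, 0, 0, 0, 0, 0], [0, 0, 0, 0, 0, 0, 0]]])

```text
time_s: 9.2
ee_pos: [0.5271, 0.0733, 0.2237]
orientation: [[0.002, 0.998, -0.055], [0.0, -0.055, -0.998], [-1.0, 0.002, -0.0]]
ft_force: [-0.2, 0.6, -2.7]
width: 0.0071
```

```bash
python3 - <<'E'
from h import *
s,d=look('f'); print(s['ee_pos'],s['width'],s['ft_force'],s['ft_torque'],s['orientation'])
crop(d['wrist'],0,384,0,512,1.55,'fw')
crop(d['top'],80,205,155,315,4.8,'ft')
crop(d['scene'],130,300,230,400,3.5,'fs')
E
```

```text
[0.5271 0.0733 0.2237] 0.007056265314591793 [-0.1979  0.6182 -2.7285] [-0.0218  0.1039  0.0018] [[ 0.0021  0.9985 -0.0551]
 [ 0.0001 -0.0551 -0.9985]
 [-1.      0.0021 -0.0002]]
```

View pics/fw.png

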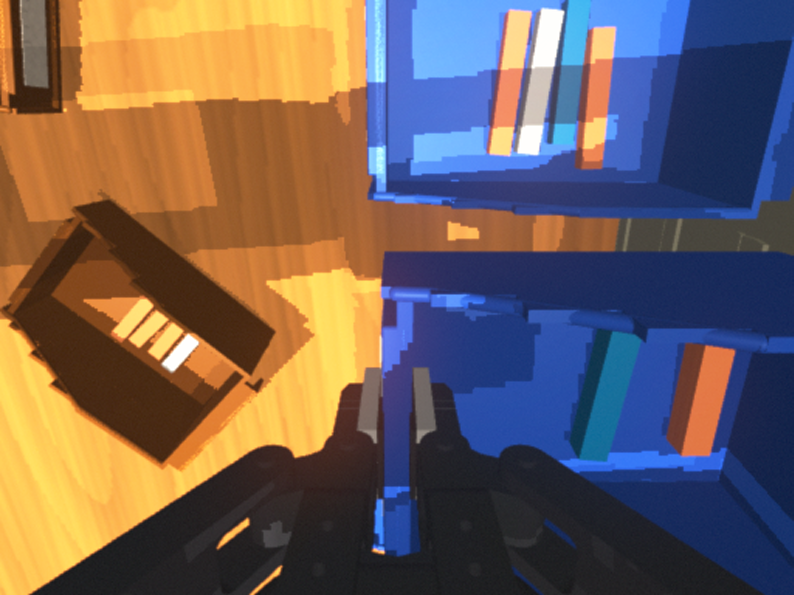

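View pics/ft.png

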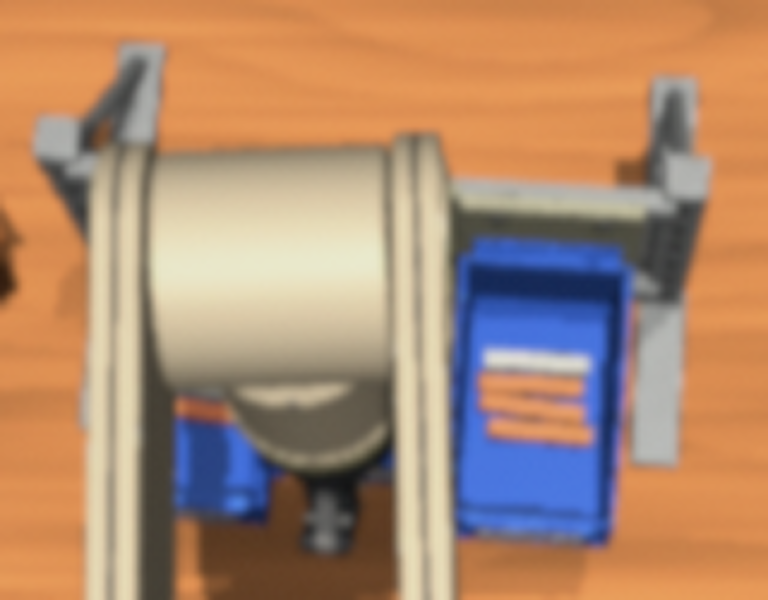

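View pics/fs.png

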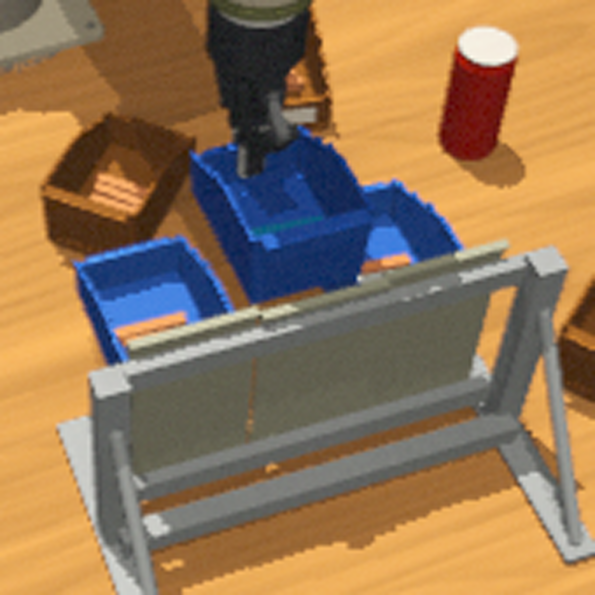

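```bash
python3 - <<'E'
from h import *
s,d=pickle.load(open('f.pkl','rb')); W=d['wrist']
crop(W,80,240,235,395,3.7,'f1'); crop(W,80,240,380,512,3.7,'f2')
c=lambda x,y:((x+.5)/1.55-.5,(y+.5)/1.55-.5)
a=onz(W,*c(755,213),.165,s); print(a, [onz(W,*c(372,197),z,s) for z in (.12,.13,.14)])
zo=s['ee_pos'][2]-.0317
for p,z in [((384,252),0),((790,254),0),((384,292),.042)]:
    P=onz(W,*c(*p),zo+z,s); v=(s['orientation'].T@(P-s['ee_pos'])); print(p,P,'tool y(binx)',v[1]*1e3,'bin y',-v[2]*1e3)
E
```

```text
[0.6645 0.12   0.165 ] [array([0.5189, 0.1277, 0.12  ]), array([0.5194, 0.1291, 0.13  ]), array([0.5199, 0.1304, 0.14  ])]
(384, 252) [0.5254 0.1194 0.192 ] tool y(binx) -4.297363775946377 bin y 45.93221515139034
(790, 254) [0.6587 0.1114 0.192 ] tool y(binx) 129.26540909257474 bin y 45.249492181484165
(384, 292) [0.5263 0.1199 0.234 ] tool y(binx) -3.326461168774531 bin y 46.50545484301317
```

View pics/f1.png

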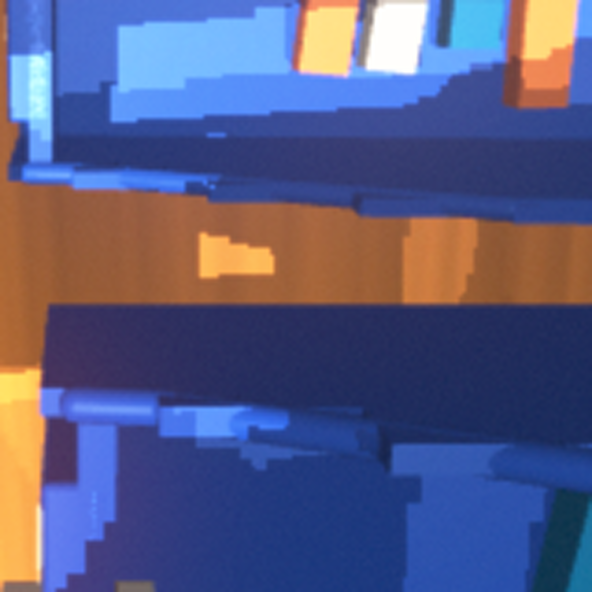

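View pics/f2.png

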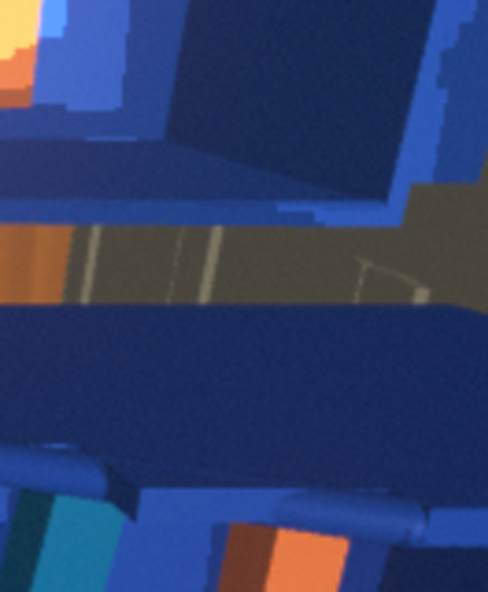

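```bash
python3 - <<'E'
from h import *
s,d=pickle.load(open('f.pkl','rb')); W=d['wrist']
s1,d1=pickle.load(open('e.pkl','rb')); W1=d1['wrist']
s0,d0=pickle.load(open('d0.pkl','rb')); T=d0['top']
e1=lambda x,y:(240+(x+.5)/3.6-.5,(y+.5)/3.6-.5)
e2=lambda x,y:(350+(x+.5)/3.6-.5,(y+.5)/3.6-.5)
f1=lambda x,y:(235+(x+.5)/3.7-.5,80+(y+.5)/3.7-.5)
f2=lambda x,y:(380+(x+.5)/3.7-.5,80+(y+.5)/3.7-.5)
ct=lambda x,y:(155+(x+.5)/4.8-.5,80+(y+.5)/4.8-.5)
print('Lback',tri([ray(W1,*e2(247,109),s1),ray(W,*f2(404,227),s)]))
# front: rim/outer corner of front
print('Lfront',tri([ray(W1,*e1(40,122),s1),ray(W,*f1(10,180),s)]))
print('tongue L end',tri([ray(W1,*e2(264,163),s1),ray(W,*f2(362,258),s)]), onz(W,*f2(362,258),.16,s))
E
```

```text
Lback (array([0.6668, 0.1176, 0.1642]), [np.float64(0.00023633987843011008), np.float64(0.0002363398784301187)])
Lfront (array([0.5175, 0.1264, 0.1178]), [np.float64(0.0006363192882038669), np.float64(0.0006363192882038264)])
tongue L end (array([0.6852, 0.1064, 0.134 ]), [np.float64(0.0027331392233098865), np.float64(0.002733139223309717)]) [0.6638 0.1118 0.16  ]
```

>>> drive_tool(moves=[[[0, 0, 0.25, 0, 0.1, 0, 0], [0, 0, 0.25, 0, 0.1, -1, 0], [0, 0, 0.25, 0, 0.1, -2, 0], [0, 0, 0.25, 0, 0.1, -2.8, 0], [0, 0, 0.25, 0, 0.1, -3, 0]]])

```text
time_s: 9.85
ee_pos: [0.5252, 0.0743, 0.19]
orientation: [[-0.003, 0.999, -0.051], [-0.0, -0.051, -0.999], [-1.0, -0.003, 0.0]]
ft_force: [-1.0, 0.3, -1.9]
width: 0.0071
```

>>> drive_tool(moves=[[[0, 0, 0, 0, 0, -0.8, 0], [0, 0, 0, 0, 0, -1.6, 0], [0, 0, 0, 0, 0, -2.4, 0], [0, 0, 0, 0, 0, -3, 0], [0, 0, 0, 0, 0, -3.2, 0]]])

```text
time_s: 10.35
ee_pos: [0.5258, 0.0743, 0.1591]
orientation: [[-0.001, 0.999, -0.051], [-0.0, -0.051, -0.999], [-1.0, -0.001, 0.0]]
ft_force: [-0.5, 0.3, -1.9]
width: 0.0071
```

>>> drive_tool(moves=[[[0, 0, 0, 0, 0, 0, 0], [0, 0, 0, 0, 0, 0, 0], [0, 0, 0, 0, 0, 0, 0]]])

```text
time_s: 10.65
ee_pos: [0.5267, 0.0743, 0.1608]
orientation: [[0.001, 0.999, -0.051], [0.0, -0.051, -0.999], [-1.0, 0.001, -0.0]]
ft_force: [0.2, 0.4, -2.7]
width: 0.0068
```

```bash
python3 - <<'E'
from h import *
s,d=look('g'); print(s['ee_pos'],s['width'],s['ft_force'],s['ft_torque'],s['orientation'])
crop(d['wrist'],0,384,0,512,1.55,'gw')
crop(d['scene'],130,300,230,400,3.5,'gs')
crop(d['wrist'],90,240,235,395,3.7,'g1'); crop(d['wrist'],90,240,380,512,3.7,'g2')
E
```

```text
[0.5267 0.0743 0.1608] 0.006831949898020668 [ 0.1874  0.4454 -2.7308] [-0.0054  0.1597 -0.0369] [[ 0.0009  0.9987 -0.0507]
 [ 0.     -0.0507 -0.9987]
 [-1.      0.0009 -0.0001]]
```

View pics/gw.png

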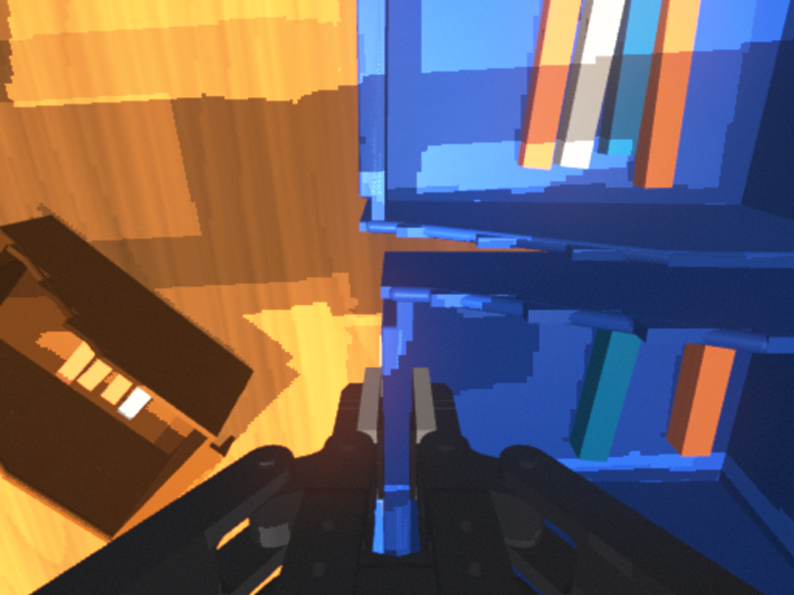

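View pics/gs.png

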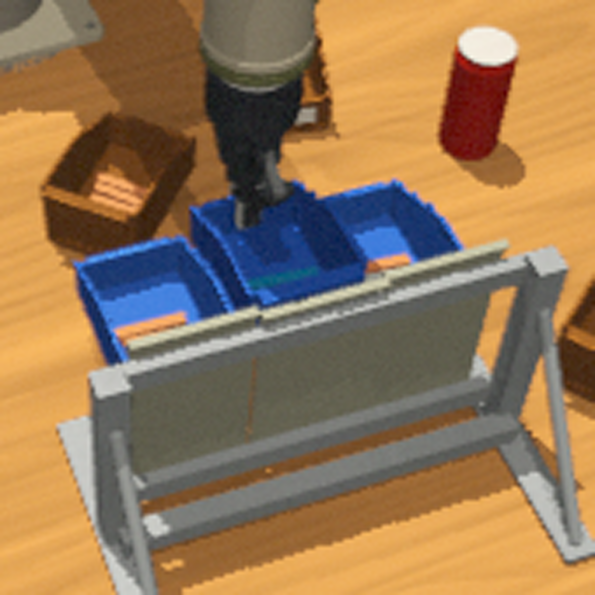

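View pics/g2.png

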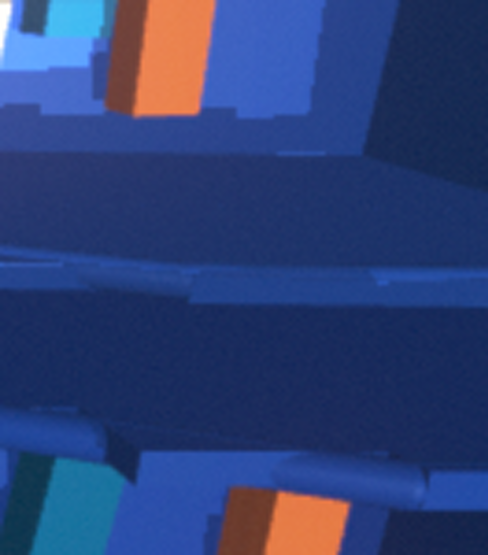

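```bash
python3 - <<'E'
from h import *
s,d=pickle.load(open('g.pkl','rb')); W=d['wrist']
g1=lambda x,y:(235+(x+.5)/3.7-.5,90+(y+.5)/3.7-.5)
g2=lambda x,y:(380+(x+.5)/3.7-.5,90+(y+.5)/3.7-.5)
zo=s['ee_pos'][2]-.0317
th=np.radians(-3.2); ry=np.array([-np.sin(th),np.cos(th),0]); rx=np.array([np.cos(th),np.sin(th),0])
o=np.array([.6634,.0666,0])
for n,p,z in [('Lrim',g2(470,305),.164),('Lrim mid',g2(200,303),.164),('held rim',g2(460,470),zo+.075),('held rim',g2(180,450),zo+.075),('tcp',None,0)]:
    P=onz(W,*p,z,s) if p else s['ee_pos']
    print(n,P,'rack x,y mm',(P-o)@rx*1e3,(P-o)@ry*1e3)
E
```

```text
Lrim [0.6289 0.1201 0.164 ] rack x,y mm -37.478540202807494 51.49071035800337
Lrim mid [0.5998 0.1218 0.164 ] rack x,y mm -66.59742303217173 51.55750818423485
held rim [0.5979 0.1203 0.2041] rack x,y mm -68.41333473664413 49.949038381798985
held rim [0.5766 0.123  0.2041] rack x,y mm -89.78657582063866 51.47049876706769
tcp [0.5267 0.0743 0.1608] rack x,y mm -136.8886274890441 0.10733875409707755
```

View pics/g1.png

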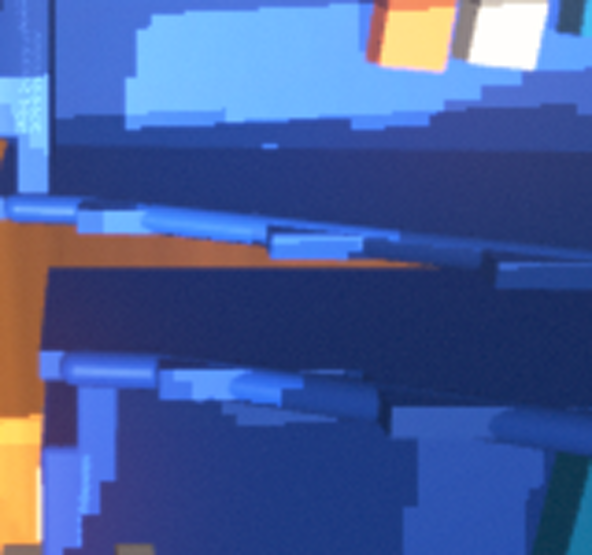

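Aligned within the gap; neighbours untouched. Next, approach the strip along rack +x.

>>> drive_tool(moves=[[[0, 0, 0, 0.2, -0.01, 0, 0], [0, 0, 0, 0.5, -0.03, 0, 0], [0, 0, 0, 0.8, -0.045, 0, 0], [0, 0, 0, 0.9, -0.05, 0, 0], [0, 0, 0, 0.9, -0.05, 0, 0]]])

```text
time_s: 11.3
ee_pos: [0.5356, 0.0738, 0.1602]
orientation: [[-0.0, 0.999, -0.051], [0.0, -0.051, -0.999], [-1.0, -0.0, -0.0]]
ft_force: [-0.3, -0.2, -2.3]
width: 0.0075
```

>>> drive_tool(moves=[[[0, 0, 0, 0.1, -0.006, 0, 0], [0, 0, 0, 0.1, -0.006, 0, 0], [0, 0, 0, 0.1, -0.006, 0, 0]]])

```text
time_s: 11.6
ee_pos: [0.5364, 0.0738, 0.1603]
orientation: [[-0.0, 0.999, -0.051], [-0.0, -0.051, -0.999], [-1.0, -0.0, 0.0]]
ft_force: [-1.3, -0.0, -2.0]
width: 0.0066
```

>>> drive_tool(moves=[[[0, 0, 0, 0.1, -0.006, 0, 0], [0, 0, 0, 0.1, -0.006, 0, 0], [0, 0, 0, 0.1, -0.006, 0, 0]]])

```text
time_s: 11.9
ee_pos: [0.5374, 0.0737, 0.1603]
orientation: [[-0.0, 0.999, -0.051], [-0.0, -0.051, -0.999], [-1.0, -0.0, 0.0]]
ft_force: [-0.0, 0.3, -2.1]
width: 0.0072
```

>>> drive_tool(moves=[[[0, 0, 0, 0.1, -0.006, 0, 0], [0, 0, 0, 0.1, -0.006, 0, 0], [0, 0, 0, 0.1, -0.006, 0, 0]]])

```text
time_s: 12.2
ee_pos: [0.5384, 0.0736, 0.1603]
orientation: [[-0.0, 0.999, -0.051], [-0.0, -0.051, -0.999], [-1.0, -0.0, 0.0]]
ft_force: [-0.7, -0.8, -2.0]
width: 0.0073
```

>>> drive_tool(moves=[[[0, 0, 0, 0.1, -0.006, 0, 0], [0, 0, 0, 0.1, -0.006, 0, 0], [0, 0, 0, 0.1, -0.006, 0, 0]]])

```text
time_s: 12.5
ee_pos: [0.5394, 0.0736, 0.1603]
orientation: [[-0.0, 0.999, -0.051], [0.0, -0.051, -0.999], [-1.0, -0.0, -0.0]]
ft_force: [0.0, 0.1, -2.0]
width: 0.007
```

>>> drive_tool(moves=[[[0, 0, 0, 0.1, -0.006, 0, 0], [0, 0, 0, 0.1, -0.006, 0, 0], [0, 0, 0, 0.1, -0.006, 0, 0]]])

```text
time_s: 12.8
ee_pos: [0.5404, 0.0735, 0.1603]
orientation: [[0.0, 0.999, -0.051], [-0.0, -0.051, -0.999], [-1.0, 0.0, 0.0]]
ft_force: [-0.2, 0.5, -3.0]
width: 0.0066
```

>>> drive_tool(moves=[[[0, 0, 0, 0.1, -0.006, 0, 0], [0, 0, 0, 0.1, -0.006, 0, 0], [0, 0, 0, 0.1, -0.006, 0, 0]]])

```text
time_s: 13.1
ee_pos: [0.5414, 0.0735, 0.1603]
orientation: [[0.0, 0.999, -0.051], [0.0, -0.051, -0.999], [-1.0, 0.0, -0.0]]
ft_force: [-0.2, -0.2, -2.1]
width: 0.007
```

>>> drive_tool(moves=[[[0, 0, 0, 0.1, -0.006, 0, 0], [0, 0, 0, 0.1, -0.006, 0, 0], [0, 0, 0, 0.1, -0.006, 0, 0]]])

```text
time_s: 13.4
ee_pos: [0.5424, 0.0734, 0.1603]
orientation: [[-0.0, 0.999, -0.051], [0.0, -0.051, -0.999], [-1.0, -0.0, -0.0]]
ft_force: [-0.0, 0.4, -2.7]
width: 0.0073
```

>>> drive_tool(moves=[[[0, 0, 0, 0.1, -0.006, 0, 0], [0, 0, 0, 0.1, -0.006, 0, 0], [0, 0, 0, 0.1, -0.006, 0, 0]]])

```text
time_s: 13.7
ee_pos: [0.5429, 0.0735, 0.16]
orientation: [[-0.001, 0.999, -0.051], [0.0, -0.051, -0.999], [-1.0, -0.001, -0.0]]
ft_force: [-3.7, 1.2, -2.5]
width: 0.007
```

>>> drive_tool(moves=[[[0, 0, 0, 0.1, -0.006, 0, 0], [0, 0, 0, 0.1, -0.006, 0, 0], [0, 0, 0, 0.1, -0.006, 0, 0]]])

```text
time_s: 14.0
ee_pos: [0.5431, 0.0736, 0.1596]
orientation: [[-0.003, 0.999, -0.051], [0.0, -0.051, -0.999], [-1.0, -0.003, -0.0]]
ft_force: [-8.4, 2.3, -1.1]
width: 0.0071
```

```bash
python3 - <<'E'
from h import *
s=observe(); print(s['ee_pos'],s['ft_force'],s['ft_torque'],s['orientation'])
E
```

```text
[0.5431 0.0736 0.1596] [-8.4     2.3395 -1.1449] [ 0.1886  1.0759 -0.089 ] [[-0.0031  0.9987 -0.0506]
 [ 0.0004 -0.0506 -0.9987]
 [-1.     -0.0031 -0.0002]]
```

>>> drive_tool(moves=[[[0, 0, 0, -0.15, 0.008, 0, 0], [0, 0, 0, -0.15, 0.008, 0, 0], [0, 0, 0, -0.15, 0.008, 0, 0]]])

```text
time_s: 14.3
ee_pos: [0.5428, 0.0734, 0.1602]
orientation: [[-0.0, 0.999, -0.051], [0.0, -0.051, -0.999], [-1.0, -0.0, -0.0]]
ft_force: [-2.8, 1.0, -2.0]
width: 0.007
```

```bash
python3 - <<'E'
from h import *
s,d=look('i'); print(s['ee_pos'],s['ft_force'],s['ft_torque'],s['orientation'])
crop(d['wrist'],0,384,0,512,1.55,'iw')
crop(d['scene'],130,300,230,400,3.5,'is')
E
```

```text
[0.5428 0.0734 0.1602] [-2.8492  1.029  -2.02  ] [ 0.1673  0.4989 -0.0807] [[-0.0002  0.9987 -0.0507]
 [ 0.0001 -0.0507 -0.9987]
 [-1.     -0.0002 -0.    ]]
```

View pics/iw.png

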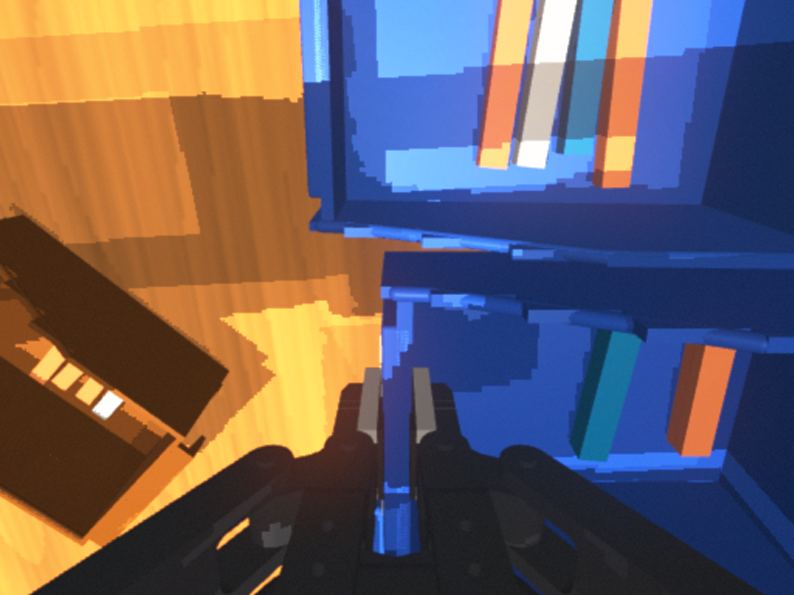

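View pics/is.png

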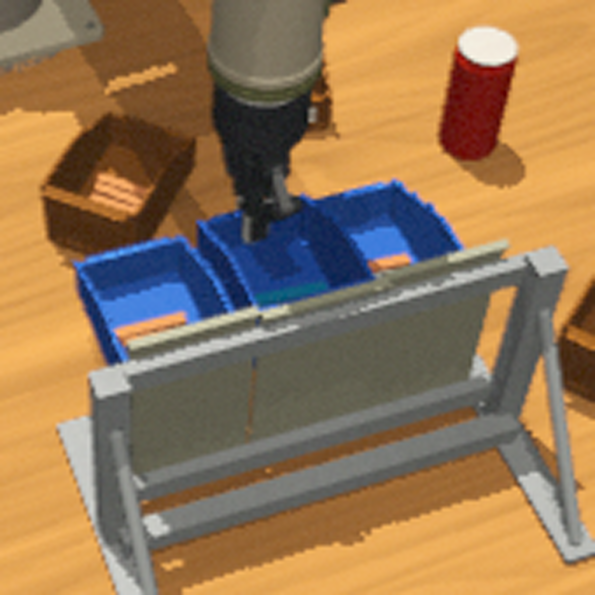

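Contact at TCP x≈0.5426, and the torque says the lip's −y end touches first, so the bin is yawed slightly too positive. Back off, turn −0.4° and feel again.

>>> drive_tool(moves=[[[0, 0, 0, -0.15, 0.01, 0, 0], [0, 0, -0.4, -0.15, 0.05, 0, 0], [0, 0, -0.4, -0.15, 0.05, 0, 0], [0, 0, -0.4, -0.15, 0.05, 0, 0]]])

```text
time_s: 14.85
ee_pos: [0.5416, 0.0738, 0.1605]
orientation: [[0.001, 0.998, -0.058], [-0.0, -0.058, -0.998], [-1.0, 0.001, 0.0]]
ft_force: [-0.3, 0.7, -2.2]
width: 0.0069
```

```bash
python3 - <<'E'
from h import *
s=observe(); print(s['ee_pos'],s['ft_force'],s['ft_torque'],s['orientation'][:2,1])
E
```

```text
[0.5416 0.0738 0.1605] [-0.3015  0.6878 -2.1683] [-0.0221  0.1802 -0.0027] [ 0.9983 -0.0577]
```

>>> drive_tool(moves=[[[0, 0, 0, 0.15, -0.01, 0, 0], [0, 0, 0, 0.25, -0.015, 0, 0], [0, 0, 0, 0.25, -0.015, 0, 0], [0, 0, 0, 0.25, -0.015, 0, 0]]])

```text
time_s: 15.25
ee_pos: [0.5433, 0.0738, 0.1599]
orientation: [[-0.002, 0.998, -0.058], [0.0, -0.058, -0.998], [-1.0, -0.002, -0.0]]
ft_force: [-4.9, 1.2, -1.3]
width: 0.0069
```

```bash
python3 - <<'E'
from h import *
s=observe(); print(s['ee_pos'],s['ft_force'],s['ft_torque'],s['orientation'][:2,1])
E
```

```text
[0.5433 0.0738 0.1599] [-4.9223  1.2418 -1.3407] [ 0.1305  0.6441 -0.0343] [ 0.9983 -0.0577]
```

>>> drive_tool(moves=[[[0, 0, 0, -0.2, 0.01, 0, 0], [0, 0, -0.3, -0.2, 0.04, 0, 0], [0, 0, -0.3, -0.2, 0.04, 0, 0], [0, 0, -0.3, 0, 0.03, 0, 0], [0, 0, -0.3, 0.05, 0.03, 0, 0]]])

```text
time_s: 15.75
ee_pos: [0.5434, 0.0739, 0.1598]
orientation: [[-0.003, 0.998, -0.063], [-0.0, -0.063, -0.998], [-1.0, -0.003, 0.0]]
ft_force: [-8.3, 0.5, -0.5]
width: 0.0072
```

>>> drive_tool(moves=[[[0, 0, 0, 0, 0, 0, 0], [0, 0, 0, 0, 0, 0, 0]]])

```text
time_s: 15.95
ee_pos: [0.5434, 0.0739, 0.1598]
orientation: [[-0.003, 0.998, -0.063], [-0.0, -0.063, -0.998], [-1.0, -0.003, 0.0]]
ft_force: [-6.3, -0.6, -0.1]
width: 0.0071
```

```bash
python3 - <<'E'
from h import *
s=observe(); print(s['ee_pos'],s['ft_force'],s['ft_torque'],s['orientation'][:2,1])
E
```

```text
[0.5434 0.0739 0.1598] [-6.3139 -0.6176 -0.0943] [-0.0129  0.7805  0.0321] [ 0.998  -0.0629]
```

The torque changed sign between −0.4° and −0.7°, so flush is about −0.55°. Set that, stand ~1 mm off the face and lower to just above the louvre.

>>> drive_tool(moves=[[[0, 0, 0.15, -0.26, 0, 0, 0], [0, 0, 0.15, -0.26, 0, -0.4, 0], [0, 0, 0.15, -0.26, 0, -0.8, 0], [0, 0, 0.15, -0.26, 0, -1.2, 0], [0, 0, 0.15, -0.26, 0, -1.6, 0]]])

```text
time_s: 16.45
ee_pos: [0.5418, 0.074, 0.1438]
orientation: [[-0.0, 0.998, -0.06], [0.0, -0.06, -0.998], [-1.0, -0.0, -0.0]]
ft_force: [1.3, -0.9, -2.4]
width: 0.0069
```

>>> drive_tool(moves=[[[0, 0, 0, 0, 0, -0.3, 0], [0, 0, 0, 0, 0, -0.5, 0], [0, 0, 0, 0, 0, -0.6, 0], [0, 0, 0, 0, 0, -0.6, 0], [0, 0, 0, 0, 0, -0.6, 0]]])

```text
time_s: 16.95
ee_pos: [0.5419, 0.074, 0.1385]
orientation: [[0.0, 0.998, -0.06], [0.0, -0.06, -0.998], [-1.0, 0.0, -0.0]]
ft_force: [-0.8, -0.6, -2.0]
width: 0.0066
```

```bash
python3 - <<'E'
from h import *
s,d=look('j'); print(s['ee_pos'],s['ft_force'],s['ft_torque'],s['orientation'])
crop(d['wrist'],0,384,0,512,1.55,'jw')
crop(d['scene'],170,260,240,380,5.5,'js')
E
```

```text
[0.5419 0.074  0.1385] [-0.8041 -0.6009 -2.0321] [ 0.0305  0.21   -0.0202] [[ 0.0003  0.9982 -0.0603]
 [ 0.     -0.0603 -0.9982]
 [-1.      0.0003 -0.    ]]
```

View pics/jw.png

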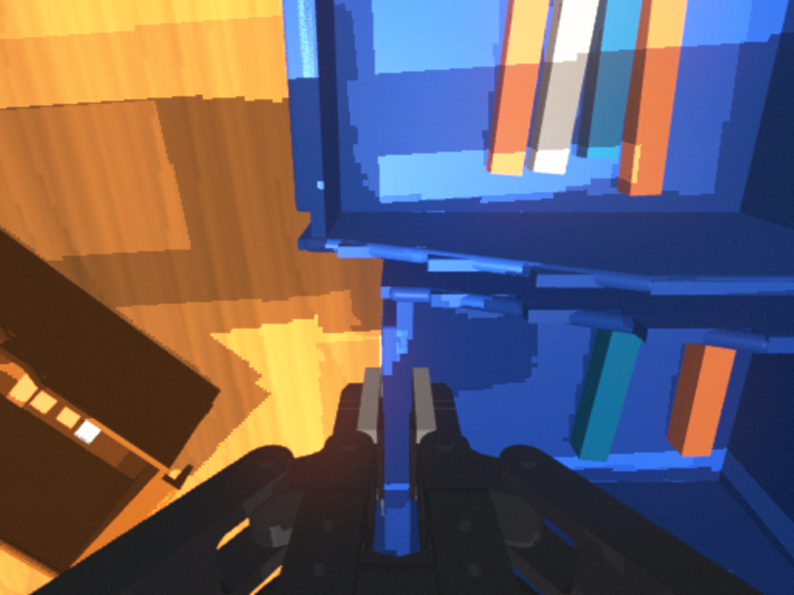

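View pics/js.png

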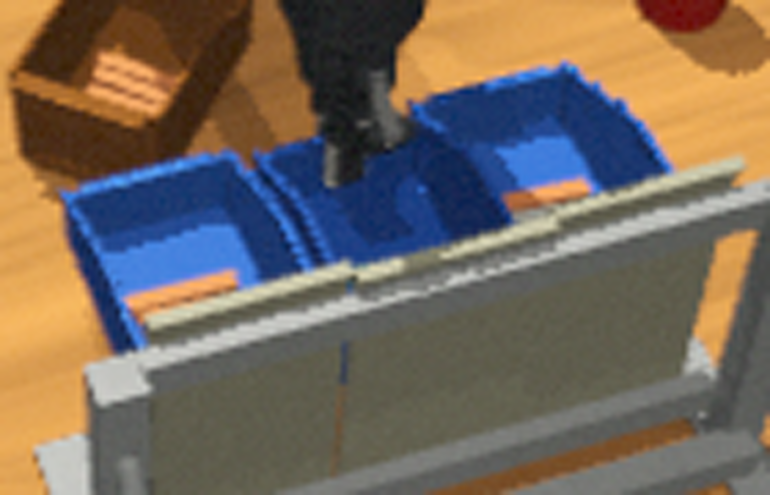

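>>> drive_tool(moves=[[[0, 0, 0, 0, 0, -0.2, 0], [0, 0, 0, 0, 0, -0.4, 0], [0, 0, 0, 0, 0, -0.5, 0], [0, 0, 0, 0, 0, -0.5, 0]]])

```text
time_s: 17.5
ee_pos: [0.5415, 0.074, 0.1329]
orientation: [[-0.001, 0.998, -0.06], [-0.0, -0.06, -0.998], [-1.0, -0.001, 0.0]]
ft_force: [0.1, -0.5, -3.0]
width: 0.0072
```

>>> drive_tool(moves=[[[0, 0, 0, 0, 0, -0.1, 0], [0, 0, 0, 0, 0, -0.2, 0], [0, 0, 0, 0, 0, -0.2, 0]]])

```text
time_s: 17.8
ee_pos: [0.5419, 0.074, 0.1313]
orientation: [[0.0, 0.998, -0.06], [-0.0, -0.06, -0.998], [-1.0, 0.0, 0.0]]
ft_force: [0.1, 0.7, -1.6]
width: 0.0073
```

```bash
python3 - <<'E'
from h import *
s,d=look('k',('wrist',)); print(s['ee_pos'],s['ft_force'],s['ft_torque'])
crop(d['wrist'],140,250,235,395,4.8,'k1');crop(d['wrist'],140,250,380,512,4.8,'k2')
E
```

```text
[0.5419 0.074  0.1313] [ 0.054   0.6682 -1.6455] [-0.0181  0.1046  0.0096]
```

View pics/k2.png

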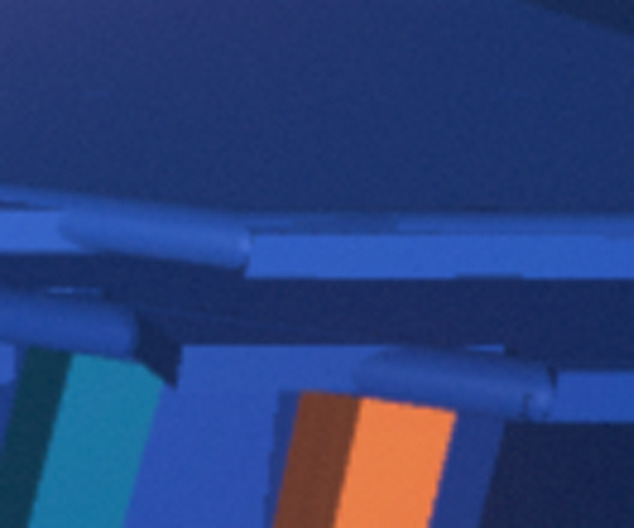

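```bash
python3 - <<'E'
from h import *
s,d=pickle.load(open('k.pkl','rb')); W=d['wrist']
k=lambda x,y:(380+(x+.5)/4.8-.5,140+(y+.5)/4.8-.5)
a=onz(W,*k(600,280),.164,s);b=onz(W,*k(600,371),s['ee_pos'][2]-.0317+.075,s);print(a,b)
th=np.radians(-3.4);ry=np.array([-np.sin(th),np.cos(th),0])
print((a-b)@ry*1e3, (b-s['ee_pos'])@ry*1e3)
E
```

```text
[0.6212 0.1204 0.164 ] [0.6136 0.1192 0.1746]
1.630676329320508 49.37170721121529
```

>>> drive_tool(moves=[[[0, 0, 0, 0, -0.03, -0.1, 0], [0, 0, 0, 0, -0.03, -0.2, 0], [0, 0, 0, 0, -0.03, -0.2, 0]]])

```text
time_s: 18.15
ee_pos: [0.5423, 0.0737, 0.1296]
orientation: [[0.001, 0.998, -0.06], [-0.0, -0.06, -0.998], [-1.0, 0.001, -0.0]]
ft_force: [1.8, -0.7, -0.7]
width: 0.0071
```

>>> drive_tool(moves=[[[0, 0, 0, 0, 0, -0.1, 0], [0, 0, 0, 0, 0, -0.2, 0], [0, 0, 0, 0, 0, -0.2, 0]]])

```text
time_s: 18.45
ee_pos: [0.5423, 0.0737, 0.1277]
orientation: [[0.001, 0.998, -0.06], [-0.0, -0.06, -0.998], [-1.0, 0.001, -0.0]]
ft_force: [3.0, -0.6, 0.9]
width: 0.007
```

>>> drive_tool(moves=[[[0, 0, 0, 0, 0, -0.1, 0], [0, 0, 0, 0, 0, -0.2, 0], [0, 0, 0, 0, 0, -0.2, 0]]])

```text
time_s: 18.75
ee_pos: [0.5422, 0.0737, 0.1255]
orientation: [[0.001, 0.998, -0.06], [-0.0, -0.06, -0.998], [-1.0, 0.001, -0.0]]
ft_force: [3.1, 0.2, 2.1]
width: 0.0069
```

>>> drive_tool(moves=[[[0, 0, 0, 0.04, 0, -0.1, 0], [0, 0, 0, 0.04, 0, -0.2, 0], [0, 0, 0, 0.04, 0, -0.2, 0]]])

```text
time_s: 19.05
ee_pos: [0.5424, 0.0737, 0.1233]
orientation: [[0.0, 0.998, -0.06], [0.0, -0.06, -0.998], [-1.0, 0.0, -0.0]]
ft_force: [4.1, -0.8, 3.6]
width: 0.007
```

>>> drive_tool(moves=[[[0, 0, 0, 0, 0, -0.1, 0], [0, 0, 0, 0, 0, -0.2, 0], [0, 0, 0, 0, 0, -0.2, 0]]])

```text
time_s: 19.35
ee_pos: [0.543, 0.0737, 0.122]
orientation: [[0.002, 0.998, -0.06], [0.0, -0.06, -0.998], [-1.0, 0.002, -0.0]]
ft_force: [3.9, 0.1, 6.0]
width: 0.007
```

>>> drive_tool(moves=[[[0, 0, 0, 0, 0, -0.1, 0], [0, 0, 0, 0, 0, -0.1, 0], [0, 0, 0, 0, 0, -0.1, 0]]])

```text
time_s: 19.65
ee_pos: [0.5434, 0.0737, 0.1215]
orientation: [[0.003, 0.998, -0.06], [0.0, -0.06, -0.998], [-1.0, 0.003, -0.0]]
ft_force: [3.4, -0.3, 7.8]
width: 0.007
```

>>> drive_tool(moves=[[[0, 0, 0, 0, 0, -0.1, 0], [0, 0, 0, 0, 0, -0.1, 0], [0, 0, 0, 0, 0, -0.1, 0]]])

```text
time_s: 19.95
ee_pos: [0.5437, 0.0737, 0.1208]
orientation: [[0.004, 0.998, -0.06], [-0.0, -0.06, -0.998], [-1.0, 0.004, -0.0]]
ft_force: [3.3, -1.0, 8.6]
width: 0.0069
```

>>> drive_tool(moves=[[[0, 0, 0, 0, 0, -0.1, 0], [0, 0, 0, 0, 0, -0.1, 0], [0, 0, 0, 0, 0, -0.1, 0]]])

```text
time_s: 20.25
ee_pos: [0.5428, 0.0737, 0.1189]
orientation: [[0.002, 0.998, -0.06], [0.0, -0.06, -0.998], [-1.0, 0.002, -0.0]]
ft_force: [4.7, -0.3, 5.3]
width: 0.0073
```

```bash
python3 - <<'E'
from h import *
s,d=look('l'); print(s['ee_pos'],s['ft_force'],s['ft_torque'],s['orientation'])
crop(d['wrist'],0,384,0,512,1.55,'lw')
crop(d['scene'],170,260,240,380,5.5,'ls')
E
```

```text
[0.5428 0.0737 0.1189] [ 4.7033 -0.2978  5.3172] [-0.063  -1.3234  0.0345] [[ 0.0015  0.9982 -0.0604]
 [ 0.0001 -0.0604 -0.9982]
 [-1.      0.0015 -0.0002]]
```

View pics/lw.png

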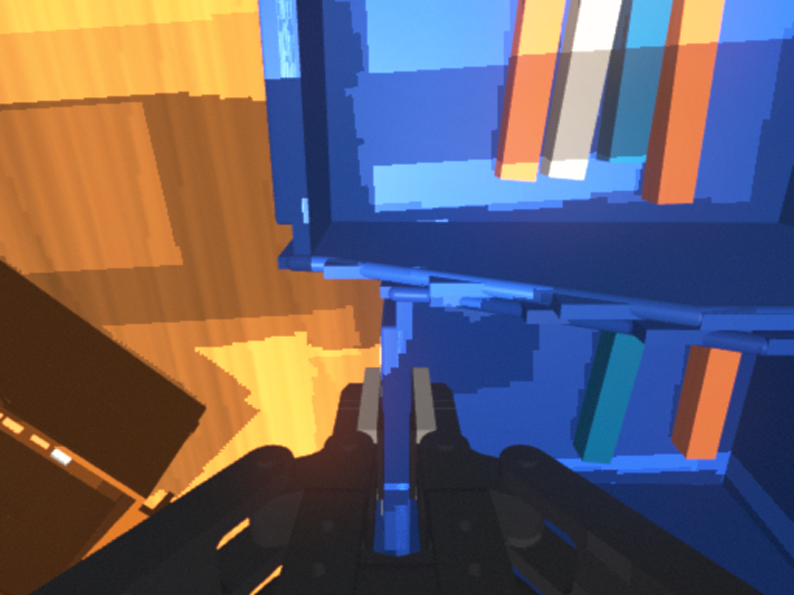

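View pics/ls.png

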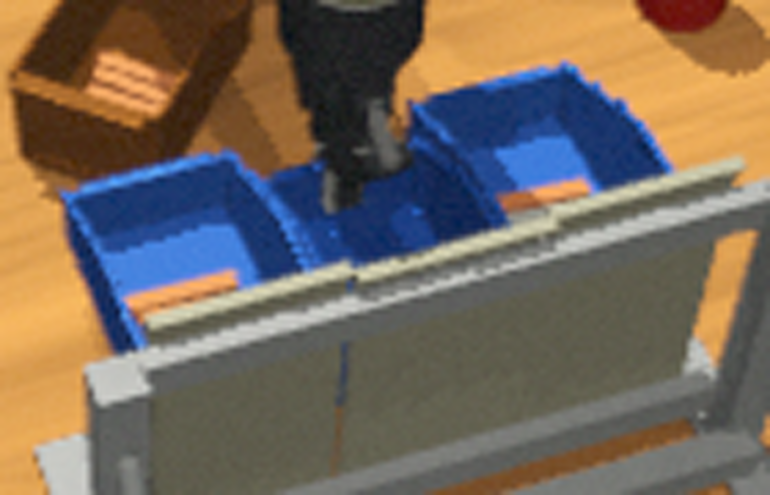

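>>> drive_tool(moves=[[[0, 0, 0, 0, 0, -0.1, 0], [0, 0, 0, 0, 0, -0.1, 0], [0, 0, 0, 0, 0, -0.1, 0]]])

```text
time_s: 20.7
ee_pos: [0.5432, 0.0737, 0.1183]
orientation: [[0.002, 0.998, -0.06], [0.0, -0.06, -0.998], [-1.0, 0.002, -0.0]]
ft_force: [3.9, -0.3, 7.0]
width: 0.0069
```

>>> drive_tool(moves=[[[0, 0, 0, 0, 0, -0.1, 0], [0, 0, 0, 0, 0, -0.1, 0], [0, 0, 0, 0, 0, -0.1, 0]]])

```text
time_s: 21.0
ee_pos: [0.5436, 0.0737, 0.1177]
orientation: [[0.003, 0.998, -0.06], [0.0, -0.06, -0.998], [-1.0, 0.003, -0.0]]
ft_force: [3.6, -1.0, 8.8]
width: 0.0072
```

```bash
python3 - <<'E'
from h import *
s,d=look('m'); print(s['ee_pos'],s['ft_force'],s['ft_torque'],s['orientation'])
crop(d['wrist'],0,384,0,512,1.55,'mw')
E
```

```text
[0.5436 0.0737 0.1177] [ 3.5962 -1.0002  8.845 ] [-0.0862 -1.6789 -0.0119] [[ 0.0034  0.9982 -0.0603]
 [ 0.     -0.0603 -0.9982]
 [-1.      0.0034 -0.0002]]
```

View pics/mw.png

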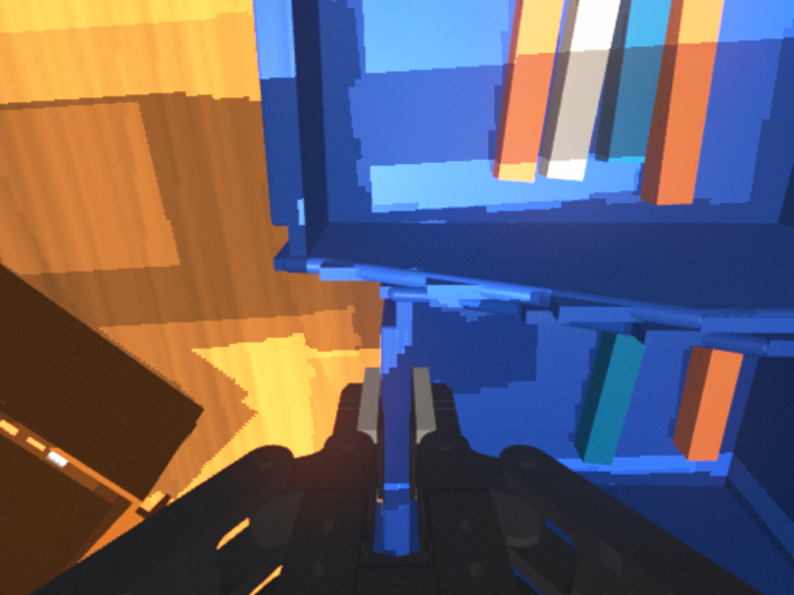

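The bin has pitched slightly nose-down in the grip (bits shifted a few px right). I'll level it by tilting the tool back about y while raising the nose, then keep pressing.

>>> drive_tool(moves=[[[0, 0.4, 0, 0, 0, 0.05, 0], [0, 0.8, 0, 0, 0, 0.1, 0], [0, 1.2, 0, 0, 0, 0.15, 0], [0, 1.2, 0, 0, 0, 0.15, 0], [0, 1.2, 0, 0, 0, 0.15, 0]]])

```text
time_s: 21.65
ee_pos: [0.5435, 0.0738, 0.1193]
orientation: [[-0.018, 0.998, -0.06], [0.0, -0.06, -0.998], [-1.0, -0.018, 0.001]]
ft_force: [0.9, -0.5, 10.7]
width: 0.0069
```

```bash
python3 - <<'E'
from h import *
s,d=look('n'); print(s['ee_pos'],s['ft_force'],s['ft_torque'],s['orientation'])
W=d['wrist']; G=pickle.load(open('g.pkl','rb'))[1]['wrist']
cv2.imwrite('pics/nw.png',np.hstack([cv2.resize(x['color'][200:330,350:512],None,fx=2.4,fy=2.4,interpolation=cv2.INTER_CUBIC) for x in (G,W)]))
E
```

```text
[0.5435 0.0738 0.1193] [ 0.8613 -0.5075 10.7306] [-0.1042 -1.6208 -0.0503] [[-0.0178  0.998  -0.0602]
 [ 0.     -0.0602 -0.9982]
 [-0.9998 -0.0177  0.0011]]
```

View pics/nw.png

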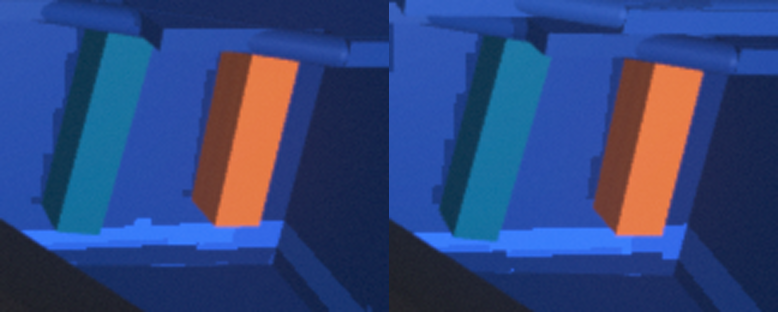

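```bash
python3 - <<'E'
from h import *
from scipy.optimize import least_squares
s,d=pickle.load(open('g.pkl','rb')); W=d['wrist'];K=W['K'];M=W['mount']
def px(P):
    c=np.linalg.inv(M)@np.append(P,1); q=K@c[:3]; return q[:2]/q[2]
def tool(u,v,depth):  # point at tool-x = depth
    r=M[:3,:3]@(np.linalg.inv(K)@[u,v,1]); o=M[:3,3]; return o+r*(depth-o[0])/r[0]
for nm,(x,y),(x2,y2),zb in [('copper br',(262,226),(664-389,236),.014),('copper tr',(299,61),(703-389,71),.014),('teal br',(101,234),(499-389,241),.014),('floor corner',(275,264),(679-389,274),.004)]:
    a=np.array([350+(x+.5)/2.4-.5,200+(y+.5)/2.4-.5]);b=np.array([350+(x2+.5)/2.4-.5,200+(y2+.5)/2.4-.5])
    P=tool(*a,.0317-zb)
    def f(p):
        c,s_=np.cos(p[0]),np.sin(p[0]); Q=np.array([c*P[0]-s_*P[1],s_*P[0]+c*P[1],P[2]])+[p[1],0,0]
        return px(Q)-b
    r=least_squares(f,[0,0]); print(nm,P,'deg',np.degrees(r.x[0]),'shift along tool x mm',r.x[1]*1e3)
E
```

```text
copper br [0.0177 0.1092 0.0232] deg 2.9153287654252886 shift along tool x mm 2.1636036379497523
copper tr [ 0.0177  0.1082 -0.0176] deg -0.10440884349368659 shift along tool x mm -4.794519852469039
teal br [0.0177 0.0734 0.0253] deg 3.831551505298647 shift along tool x mm 2.5683739798086895
floor corner [0.0277 0.1225 0.042 ] deg 3.3628000130712197 shift along tool x mm 3.75980652569536
```

>>> drive_tool(moves=[[[0, 0.4, 0, 0, 0, 0, 0], [0, 0.8, 0, 0, 0, -0.05, 0], [0, 0.8, 0, 0, 0, -0.05, 0], [0, 0.8, 0, 0, 0, -0.05, 0]]])

```text
time_s: 22.2
ee_pos: [0.5436, 0.0738, 0.1191]
orientation: [[-0.031, 0.998, -0.06], [0.0, -0.06, -0.998], [-1.0, -0.031, 0.002]]
ft_force: [0.9, -0.3, 13.3]
width: 0.0072
```

```bash
cat > pit.py <<'E'
from h import *
s,d=look('o'); print(s['ee_pos'],s['ft_force'],s['ft_torque'],s['orientation'][2])
W=d['wrist']; G=pickle.load(open('g.pkl','rb'))[1]['wrist']
g=cv2.cvtColor(G['color'],cv2.COLOR_BGR2GRAY);w=cv2.cvtColor(W['color'],cv2.COLOR_BGR2GRAY)
p=np.float32([[350+(x+.5)/2.4-.5,200+(y+.5)/2.4-.5] for x,y in [(262,226),(299,61),(101,234),(275,264),(284,222)]]).reshape(-1,1,2)
q,st,e=cv2.calcOpticalFlowPyrLK(g,w,p,None,winSize=(15,15),maxLevel=2)
print(np.hstack([p[:,0],q[:,0]-p[:,0],st,e]))
E
python3 pit.py
```

```text
[0.5436 0.0738 0.1191] [ 0.9203 -0.2726 13.2992] [-0.1451 -1.6591  0.016 ] [-0.9995 -0.0314  0.0019]
[[458.875  293.875    8.4718   4.7695   1.       3.6596]
 [474.2917 225.125    8.9086   5.8562   1.       1.6113]
 [391.7917 297.2083   4.9127   3.1658   1.       5.2326]
 [464.2917 309.7083   7.3146   6.9052   1.       1.5343]
 [468.0417 292.2083   8.5394   3.9691   1.       1.3228]]
```

```bash
python3 - <<'E'
from h import *
from scipy.optimize import least_squares
s,d=pickle.load(open('o.pkl','rb')); W=d['wrist'];K=W['K'];M=W['mount']
def px(P):
    c=np.linalg.inv(M)@np.append(P,1); q=K@c[:3]; return q[:2]/q[2]
def tool(u,v,depth):
    r=M[:3,:3]@(np.linalg.inv(K)@[u,v,1]); o=M[:3,3]; return o+r*(depth-o[0])/r[0]
A=[((458.875,293.875),(8.47,4.77),.014),((474.29,225.125),(8.91,5.86),.014),((391.79,297.2),(4.91,3.17),.014),((464.29,309.7),(7.31,6.91),.004),((468.04,292.2),(8.54,3.97),.004)]
Ps=[tool(*a,.0317-z) for a,_,z in A]
def f(p):
    c,n=np.cos(p[0]),np.sin(p[0]); out=[]
    for P,(a,b,z) in zip(Ps,A):
        out+=list(px(np.array([c*P[0]-n*P[1]+p[1],n*P[0]+c*P[1]+p[2],P[2]]))-np.array(a)-b)
    return out
for lock in (0,1):
    r=least_squares(f if not lock else (lambda q:f([q[0],q[1],0])),[0,0,0][:3-lock]); p=np.append(r.x,[0])[:3]
    print(np.degrees(p[0]),p[1:]*1e3,np.sqrt(np.mean(r.fun**2)))
    # hook point (bin) in tool frame: bin x+61+68.75 -> y ; z 71 -> tool x = .0317-.071
    P=np.array([.0317-.071,.12975]); c,n=np.cos(p[0]),np.sin(p[0])
    Q=np.array([c*P[0]-n*P[1]+p[1],n*P[0]+c*P[1]+p[2],0]); X=s['ee_pos']+s['orientation']@Q; print('hook',X,'bin pitch world deg',np.degrees(p[0])+np.degrees(np.arcsin(s['orientation'][2,1])))
E
```

```text
1.9319954779168718 [-0.6425  0.8371] 0.9804491697817082
hook [0.6739 0.066  0.1594] bin pitch world deg 0.13079087834089131
2.8615522761830015 [0.6898 0.    ] 1.176073126725284
hook [0.6723 0.0661 0.1601] bin pitch world deg 1.060347676607021
```

Hook computed at z = 159.4–160.1 mm (home is 160). The bin did not move under 15 N net, so it is firm. Unload and open gradually.

>>> drive_tool(moves=[[[0, -0.3, 0, 0, 0, 0.06, 0], [0, -0.6, 0, 0, 0, 0.12, 0], [0, -0.6, 0, 0, 0, 0.12, 0]]])

```text
time_s: 22.65
ee_pos: [0.5434, 0.0737, 0.12]
orientation: [[-0.021, 0.998, -0.06], [-0.0, -0.06, -0.998], [-1.0, -0.021, 0.001]]
ft_force: [1.4, -0.9, 8.8]
width: 0.0068
```

>>> drive_tool(moves=[[[0, 0, 0, 0, 0, 0, 0.1], [0, 0, 0, 0, 0, 0, 0.16], [0, 0, 0, 0, 0, 0, 0.22], [0, 0, 0, 0, 0, 0, 0.27], [0, 0, 0, 0, 0, 0, 0.3]]])

```text
time_s: 23.15
ee_pos: [0.541, 0.0737, 0.1175]
orientation: [[-0.027, 0.998, -0.06], [-0.0, -0.06, -0.998], [-1.0, -0.027, 0.002]]
ft_force: [-0.5, 0.3, -0.4]
width: 0.0259
```

```bash
python3 - <<'E'
from h import *
s,d=look('p'); print(s['ee_pos'],s['width'],s['ft_force'],s['ft_torque'])
crop(d['wrist'],0,384,0,512,1.55,'pw')
E
```

```text
[0.541  0.0737 0.1175] 0.025882203757012882 [-0.5025  0.3208 -0.3921] [-0.0026  0.0271  0.0092]
```

View pics/pw.png

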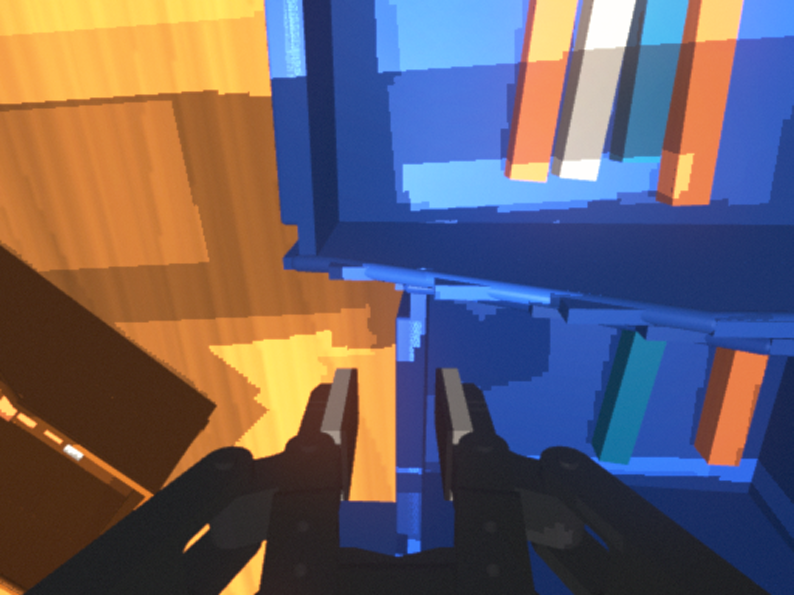

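Released; the bin hangs, both bits are inside, and no force reads on the tool. The inner pad is close to the wall, so centre first (+3 mm), then lift straight out.

>>> drive_tool(moves=[[[0, 0, 0, 0.3, 0, 0, 0.3], [0, 0, 0, 0.3, 0, 0.3, 0.3], [0, 0, 0, 0.3, 0, 1, 0.3], [0, 0, 0, 0.3, 0, 2, 0.3], [0, 0, 0, 0.3, 0, 3.5, 0.3]]])

```text
time_s: 23.8
ee_pos: [0.5448, 0.0737, 0.1541]
orientation: [[-0.025, 0.998, -0.06], [-0.0, -0.06, -0.998], [-1.0, -0.025, 0.002]]
ft_force: [-0.2, 0.4, -0.2]
width: 0.0258
```

>>> drive_tool(moves=[[[0, 0, 0, 0, 0, 2, 0.3], [0, 0, 0, 0, 0, 5, 0.3], [0, 0, 0, 0, 0, 8, 0.3], [0, 0, 0, -2, -1, 11, 0.3], [0, 0, 0, -5, -3, 13, 0.3]]])

```text
time_s: 24.3
ee_pos: [0.496, 0.0442, 0.2876]
orientation: [[-0.02, 0.998, -0.059], [0.0, -0.059, -0.998], [-1.0, -0.02, 0.001]]
ft_force: [0.1, 0.4, 0.9]
width: 0.0259
```

>>> drive_tool(moves=[[[0, 0, 0, -2, -4, 1, 0.3], [0, 0, 0, -4, -8, 1, 0.3], [0, 0, 0, -6, -12, 1, 0.3], [0, 0, 0, -7, -16, 1, 0.3], [0, 0, 0, -7, -20, 1, 0.3]]])

```text
time_s: 24.8
ee_pos: [0.4241, -0.1578, 0.2957]
orientation: [[-0.022, 0.998, -0.06], [-0.001, -0.06, -0.998], [-1.0, -0.022, 0.003]]
ft_force: [1.5, 0.9, -0.3]
width: 0.0255
```

>>> drive_tool(moves=[[[0, 0, 0, 0, -3, 0, 0.3], [0, 0, 0, 0, -5, 0, 0.3], [0, 0, 0, 0, -6, 0, 0.3], [0, 0, 0, 0, -6, 0, 0.3], [0, 0, 0, 0, -6, 0, 0.3]]])

```text
time_s: 25.3
ee_pos: [0.4253, -0.2156, 0.294]
orientation: [[-0.024, 0.998, -0.06], [0.0, -0.06, -0.998], [-1.0, -0.024, 0.001]]
ft_force: [0.3, -0.1, 0.4]
width: 0.0257
```

```bash
python3 - <<'E'
from h import *
s,d=look('q'); print(s['ee_pos'],s['ft_force'])
crop(d['top'],80,205,155,315,4.8,'qt'); crop(d['scene'],130,300,160,420,3,'qs')
E
```

```text
[ 0.4253 -0.2156  0.294 ] [ 0.3356 -0.1193  0.4096]
```

View pics/qt.png

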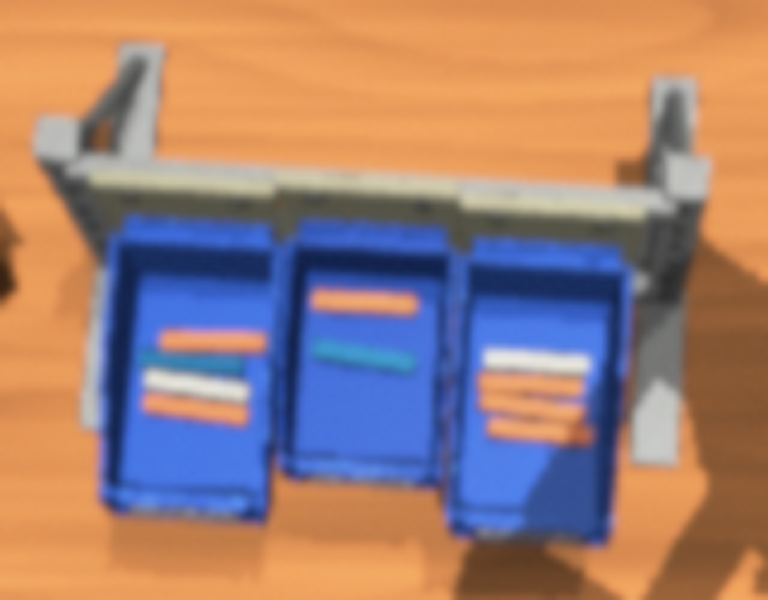

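View pics/qs.png

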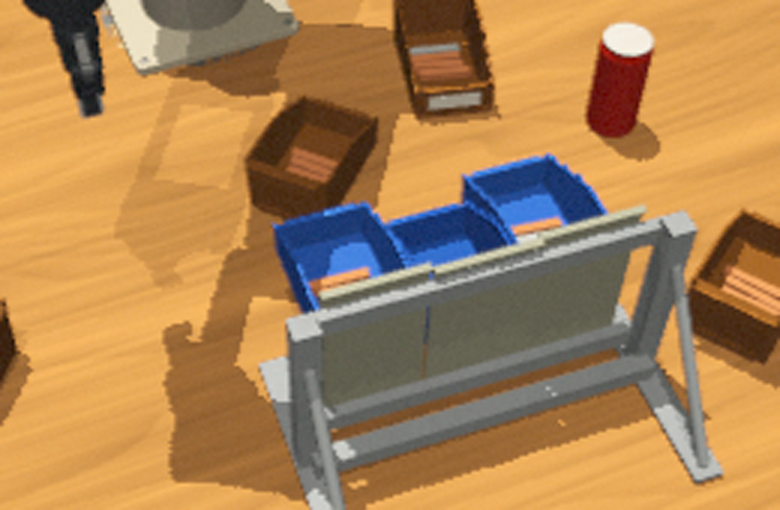

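View pics/qwrist.png

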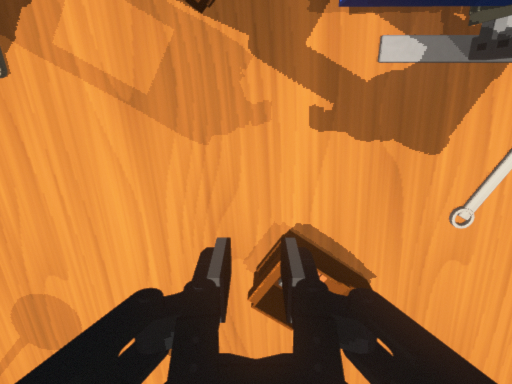

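Top view: the bin hangs between its neighbours with the copper and teal bits inside. Compare the neighbours before and after, and check the seating height.

```bash
python3 - <<'E'
from h import *
a=pickle.load(open('d0.pkl','rb'))[1];b=pickle.load(open('q.pkl','rb'))[1]
for n,boxes in [('top',{'L':(122,195,172,213),'R':(128,180,248,286),'can':(212,248,98,138),'span':(100,142,314,374)})]:
    for k,(r0,r1,c0,c1) in boxes.items():
        A=cv2.cvtColor(a[n]['color'],7-1)[r0:r1,c0:c1].astype(np.float32);B=cv2.cvtColor(b[n]['color'],6)[r0:r1,c0:c1].astype(np.float32)
        print(n,k,cv2.phaseCorrelate(A,B),'mean|d|',abs(A-B).mean())
cv2.imwrite('pics/diff.png',cv2.resize(cv2.absdiff(a['top']['color'],b['top']['color'])[80:205,155:315],None,fx=4,fy=4))
E
```

```text
top L ((0.5156294895864519, 0.5156765463074962), 0.9577730491073043) mean|d| 1.1907785
top R ((-0.1349883954826545, 0.00019327801282287282), 0.7958081311649746) mean|d| 5.768725
top can ((-0.024965456608335046, -0.14430018838553593), 0.9490311092800564) mean|d| 14.622222
top span ((0.14045398625199468, 0.6676782003280657), 0.7851918552539967) mean|d| 2.2472222
```

>>> drive_tool(moves=[[[0, 0, 0, 2, 4, 1, 0.3], [0, 0, 0, 4, 8, 2, 0.3], [0, 0, 0, 6, 12, 3, 0.3], [0, 0, 0, 8, 16, 4, 0.3], [0, 0, 0, 9, 20, 5.5, 0.3]]])

```text
time_s: 25.95
ee_pos: [0.5155, -0.0135, 0.3481]
orientation: [[-0.026, 0.998, -0.059], [0.0, -0.059, -0.998], [-1.0, -0.026, 0.001]]
ft_force: [1.3, -0.6, 0.3]
width: 0.0257
```

>>> drive_tool(moves=[[[0, 1.2, 0, 0, 1, 0, 0.3], [0, 1.2, 0, 0, 1, 0, 0.3], [0, 1.2, 0, 0, 1, 0, 0.3], [0, 1.2, 0, 0, 1, 0, 0.3]]])

```text
time_s: 26.35
ee_pos: [0.5147, -0.0074, 0.3478]
orientation: [[-0.046, 0.997, -0.061], [-0.0, -0.061, -0.998], [-0.999, -0.046, 0.003]]
ft_force: [-0.1, -0.4, 0.5]
width: 0.0258
```

```bash
python3 - <<'E'
from h import *
s,d=look('r',('wrist',)); print(s['ee_pos'],s['time_s'])
crop(d['wrist'],0,384,0,512,1.55,'rw');crop(d['wrist'],0,165,350,512,3.6,'r2')
E
```

```text
[ 0.5147 -0.0074  0.3478] 26.35
```

View pics/rw.png

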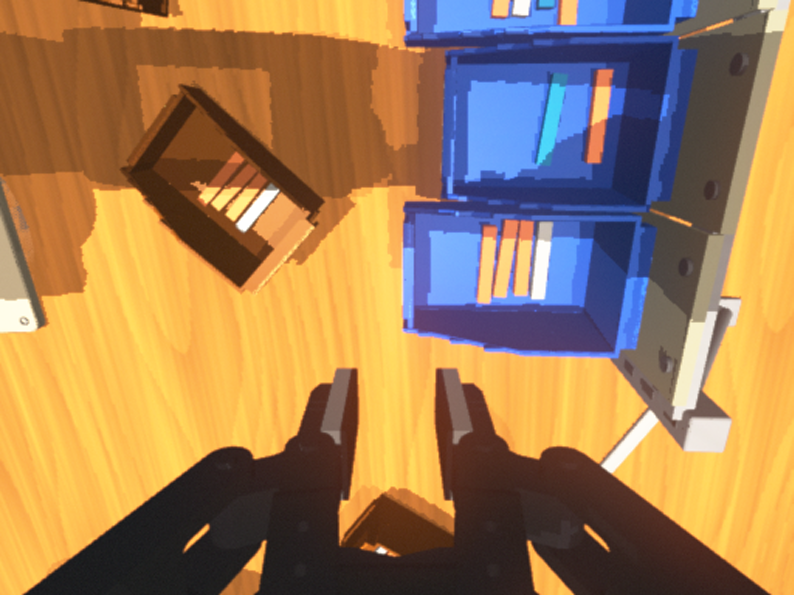

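View pics/r2.png

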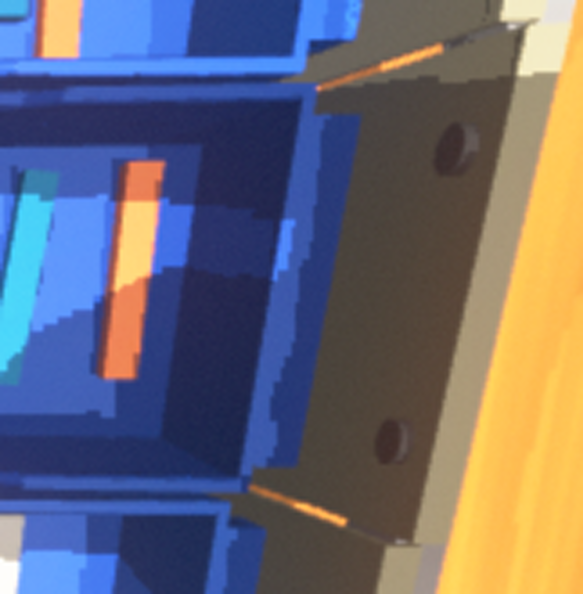

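View pics/diff.png

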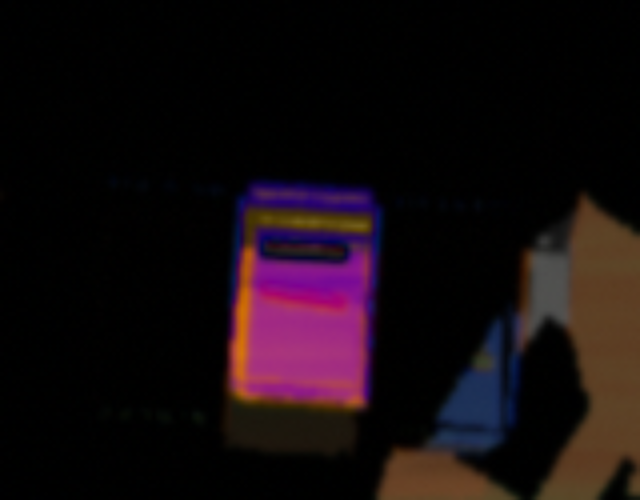

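```bash
python3 - <<'E'
from h import *
s,d=pickle.load(open('r.pkl','rb')); W=d['wrist']
k=lambda x,y:(350+(x+.5)/3.6-.5,(y+.5)/3.6-.5)
for z in (.158,.161,.164,.167,.17):
    a,b=onz(W,*k(360,115),z,s),onz(W,*k(299,467),z,s); c,e=onz(W,*k(316,87),z,s),onz(W,*k(245,490),z,s)
    print(z,'web w',np.linalg.norm(a-b)*1e3,((a+b)/2)[:2],'rim w',np.linalg.norm(c-e)*1e3)
a,b=onz(W,*k(525,22),.218,s),onz(W,*k(413,545),.218,s); print('strip top',(a+b)/2,np.linalg.norm(a-b))
E
```

```text
0.158 web w 85.315004286171 [0.6818 0.0653] rim w 97.78860850102714
0.161 web w 84.49553673073852 [0.6803 0.0654] rim w 96.84932950048125
0.164 web w 83.67606917530603 [0.6788 0.0656] rim w 95.91005049993537
0.167 web w 82.85660161987352 [0.6773 0.0657] rim w 94.9707714993895
0.17 web w 82.03713406444103 [0.6758 0.0658] rim w 94.03149249884363
strip top [0.6793 0.0655 0.218 ] 0.10175210949416191
```

Web-top height from its known 84 mm width is ≈163 mm (164 when home). Its rear edge lines up with the strip face, and the neighbours are unmoved. Handing in.

```bash
python3 -c "
from bench import *
print(finish_job())"
```

```text
the job is handed in; nothing more can be done
None
```

The loose blue bin now hangs on the middle strip between its two neighbours, with both tool bits still in it. I handed the job in with the arm clear of everything, at about 26 s of the 58 s allowed.

- **Finding the strip:** I pinched the bin by its front wall and lowered it into the gap. I then felt for the strip with at most about 8 N and corrected the bin's yaw from the contact torque. After backing off about 1 mm, I lowered the lip behind the louvre.
- **Pressing home:** The hook wedged in at roughly 6–11 N. The bin tipped slightly in the grip, so I levelled it. Pressing on to about 15 N moved it no further. While still held, the hook worked out at 159.4–160.1 mm, against 160 mm fully home. Then I let go.
- **Last checks:** After letting go, the top of the hook measured about 163 mm against 164 mm expected, within camera accuracy, and its back edge lined up with the strip face.
- **Bystanders:** In the before-and-after top views the neighbours look unmoved apart from shadows. I never went near the oil can or the spanner.
- **Disagreements:** An automatic image-shift check gave readings of up to 0.7 px for the neighbours, oil can and spanner. I put these down to shadows and small crops, because the difference picture around the rack shows no movement; the can and spanner lie outside it. The cameras also disagreed by about 4 mm on where the rack is sideways. I used the wrist camera, and no side contact was felt.

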